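Vent and loosen a pressure filter holder

TASK

Free the filter holder for a filter change: first press the vent button in the middle of its cover fully down with a fingertip and let it come up again. Then roll a fingertip along the knurled rim of the locking ring, anticlockwise seen from above, until the ring stands two full turns from tight with its black line back at the pointer, counting from the tight position and not from where the line is now (someone has already begun to loosen it, by less than one turn). Pinch and lift nothing, and leave the glassware and the jar where they stand.

Things in the scene. Friction and masses are not known exactly. Their poses are not given: they have to be found in the camera images.
- holder: Pressure filter holder, steel, bolted to the bench: a round foot plate (68 mm radius, 10 mm thick), a bowl of at most 40 mm radius, the locking ring at 60 to 84 mm above the bench, and inside the ring a fixed raised cover of 27 mm radius, 92 mm high. Origin on its axis at the bench.
- ring_axis (a point): Locking ring: a plain steel ring round the cover, level, 24 mm high, turning about the vertical axis. Rim knurled with 20 upright round ribs, 6.6 mm wide, 14 mm apart, 3.8 mm proud: radius 44.5 mm between ribs, 48.3 mm over them (too wide to pinch). This point: on the axis, mid-height of the rim, 72 mm above the bench.
- ring (a joint): Angle of the locking ring in rad: 0 is tight (a stop), growing as it loosens, anticlockwise seen from above. At 0, 6.28, 12.57 and 18.85 (the last stop) its line is at the pointer; two full turns is 12.57. Starts between 1.2 and 4.2 (first turn). Drag about 0.11 N m (2.5 N at the rim); it stays where it is left.
- ring_mark (a point): Middle of the black radial line (16 mm long, 6 mm wide) on the flat top face of the locking ring, 36 mm from the axis, 84 mm above the bench; it turns with the ring.
- pointer (a point): Outer end of the fixed pointer, a small black bar 13 mm long and 6 mm wide lying radially on the edge of the raised cover inside the ring, 28 mm from the axis, 92 mm above the bench. The ring's line is opposite it when tight.
- vent_top (a point): Centre of the top of the vent button: a round black button of 18 mm diameter in an aluminium housing in the middle of the cover, on the ring's axis. It is pressed straight down, travels 5 mm and needs about 4 N to reach the bottom; it springs back.
- vent (a joint): Travel of the vent button in m: 0 up, 0.005 fully down.
- beaker: Glass beaker, 68 mm diameter, 85 mm high, loose on the bench beside the holder; origin at the centre of its underside. Not to be disturbed.
- flask: Conical glass flask, 72 mm diameter, 85 mm high, loose on the bench; origin at the centre of its underside. Not to be disturbed.
- jar: Small jar with white cap, 52 mm diameter, 60 mm high, loose on the bench; origin at the centre of its underside. Not to be disturbed.
Things that resemble listed ones, but are neither listed nor needed, are in the scene too. Of the things like the holder, leave any that is blue, brown or green; of the rest the smaller one is meant.

How it is judged:
By the outcome, as a careful person would: the job done as asked, in the order asked, and still so for the second after the job is handed in, with the robot touching nothing.
It also fails if it takes over 64 s, if anything falls off the work surface, if the arm or the gripper's body presses on something with over 40 N, if the wrist force passes 120 N, or if a joint passes its speed limit or range.

ROBOT

A 6-joint arm with a two-finger parallel gripper is mounted at the origin on the work surface. World frame = base frame: x ahead of the robot, y to its left, z up, the work surface at z = 0. Lengths are in m, angles in rad, forces in N, time in s.
With the tool pointing down it reaches from about 0.25 to 0.8 m from the base axis. Payload 8.5 kg.
Tool frame: the origin (TCP) lies on the centre line of the jaws, within the pads' length; the fingertips stand 22 mm ahead of it and the grasp point (between the pads) lies 3 mm ahead of it; x points along the fingers, z is the direction in which the jaws open and shut, and the axes are right-handed (so a half turn about x gives the same grasp; the last joint's range is limited). The gripper opens to 85 mm and grips with 20 to 120 N. Pads are 22 mm wide; open, the fingers measure 114 mm over their backs; the gripper's body (76 mm by 85 mm) begins 54 mm behind the grasp point. The pads swing forward as they close: fully open they stand 13 mm farther back than shut.
Start: joints at [-1.109, 0.238, -0.013, 1.319, 0, 1.571], TCP at [0.234, -0.47, 0.253] pointing down, gripper open.
Joint ranges: [-2.66, 2.66], [-1.03, 1.9], [-1.14, 1.46], [-1.82, 2.27], [-1.45, 1.34], [-3.14, 3.14]. Speed limits (rad/s): [2.22, 2.22, 2.79, 3.14, 3.14, 3.14].

INTERFACE

Orientations are given as a unit quaternion [x, y, z, w].
In Python, from workcell import readout, imaging, job_done gives the robot as it stands. The module is installed in compiled form; this text tells all that it offers.
- The arm moves only by the shell command python3 -m crank 'ROWS' [FORCE]. ROWS is JSON, a list of rows, each an object of numbers: "fingers": the opening, from -1 (shut) to 1 (fully open); "x", "y", "z": the shift along the tool's x, y, z in m; "turn": the turn about the tool's x in rad. A call has 1 to 12 rows; each row shifts and turns the commanded pose from where the row before left it, along the tool's axes as they then stand; what a row does not reach is not made up. A row lasts 1/10 s, in which the tool goes at most 50 mm and 8.59 degrees, less where a joint would pass 70% of its speed; a pose out of reach is approached as far as the arm can. A call with a gripper value outside its range is refused whole. The fingers move at their own pace and stop on an object; FORCE is the grip in N (left out, the last holds). Time passes only in rows, so rows that do not move let the fingers close. It gives the time, the measured TCP pose, the force and the opening at its end, in the units of the state.
- readout.observe(): the state, without advancing time (a new reading comes with each control period).
- imaging.capture(name): name is "scene" or "top" or "wrist"; returns a dict with "img" (384x512x3 uint8, red, green, blue), "range_z" (384x512 float32, m along the optical axis (not along the pixel's ray), 0 where there is no reading), "K" (3x3 intrinsics, pixels), "rvec" (rotation vector, rad) and "tvec" (3), from world to camera coordinates, as OpenCV has them; the wrist camera has in their place "tool_from_camera" (4x4, takes a point from camera to tool coordinates, whose origin is the TCP and whose axes are the tool frame's). Camera axes: x right, y down, z forward; pixel columns grow to the right and rows downward; lengths in m; the calibration is good to about 2 mm. The wrist camera is an equidistant fisheye: a pixel r from the principal point sees the ray r / f radians off the axis. A picture is of the moment at which its call begins: read the wrist's pose just before it.
- job_done(): hands the job in, once; it reports no verdict.
Trained networks look in a picture, given as the dict that the camera call returned (one of the last four; its "shot" number tells which), for a name from the list of things; names that differ only in an ending like _2 or _b are one class to them, and where a whole thing is asked for, a point or a joint stands for the part that bears it (a point fixed in the world has none). Each returns a list of dicts, best first, with "p" (0 to 1); they miss things now and then, are a little off and sometimes report something else, mostly with a low value. They report only what shows in the picture. A call takes as long as a camera call. They do not tell look-alikes from the thing itself.
- imaging.search_frame(query, picture): "xyz" ([x, y, z] in m, in world coordinates, good to about 4 mm: the middle of the surface that is visible of it).
- imaging.pinpoint(query, picture): "xyz" ([x, y, z] in m, in world coordinates, good to about 4 mm: a listed point, or the origin of a listed thing).
The state is a dict: "t": time; "joint_pos": joint angles; "qvel": joint speeds; "effort": joint torques, N m; "ee_pos": TCP position; "ee_rot": TCP orientation; "wrist_force": force on the tool from outside, world axes, zero at the start; "wrist_torque": the same for the moment, N m; "gripper_width": finger opening in m.
Only numpy, scipy, OpenCV 4.12 (cv2) and the standard library are available. Lean on these libraries where they do the work, as an engineer would, in place of code of your own. Each camera call takes 0.05 s, during which the arm holds its last target.

## Working session

There is one attempt and no reset: what is moved stays moved. The work goes in short steps, Python scripts to look and compute and a shell command to move; the robot and the scene stay as the last step left them, time stands still between calls to the robot, and variables do not carry over. Pictures are saved under pics/ and viewed, and the job is handed in when it is done.

```bash
mkdir -p pics; cat > h.py <<'E'
from workcell import readout, imaging
import numpy as np, cv2
def save(n,im): cv2.imwrite('pics/'+n,cv2.cvtColor(im,cv2.COLOR_RGB2BGR))
E
python3 - <<'E'
from h import *
s=readout.observe(); print(s)
for n in ['scene','top']:
    d=imaging.capture(n); save(n+'0.png',d['img'])
    for q in ['holder','ring_axis','ring_mark','pointer','vent_top','beaker','flask','jar']:
        print(n,q,[(np.round(r['xyz'],3).tolist(),round(r['p'],2)) for r in imaging.pinpoint(q,d)])
E
```

```text
{'t': 0.0, 'joint_pos': array([-1.10901860e+00,  2.38788989e-01, -1.42501479e-02,  1.31920949e+00,
       -1.33843345e-05,  1.57081463e+00]), 'qvel': array([-1.15394451e-03,  4.58280072e-04, -3.81662354e-04, -3.39279052e-04,
        1.73852764e-03, -4.06204828e-05]), 'effort': array([ 2.73003607e-04, -5.38773823e+01,  3.46434867e+01,  1.84777728e-02,
        8.06026691e-06,  1.00729622e-05]), 'ee_pos': array([ 0.23373338, -0.46966879,  0.2526749 ]), 'ee_rot': array([ 0.37258196,  0.60158859, -0.37204931,  0.60071055]), 'wrist_force': array([0.45961764, 0.54413517, 0.03738047]), 'wrist_torque': array([ 0.05766145,  0.05497623, -0.01489567]), 'gripper_width': 0.08534918816208757}
scene holder [([0.57, 0.342, -0.002], 0.87), ([0.562, 0.008, -0.005], 0.77), ([0.761, -0.124, 0.002], 0.76), ([0.484, -0.248, -0.003], 0.64)]
scene ring_axis [([0.76, -0.126, 0.072], 0.95), ([0.485, -0.252, 0.07], 0.86), ([0.568, 0.004, 0.077], 0.75), ([0.568, 0.34, 0.108], 0.71), ([0.355, 0.005, 0.096], 0.62), ([0.563, 0.009, -0.005], 0.26)]
scene ring_mark [([0.584, 0.037, 0.085], 0.97), ([0.453, -0.267, 0.0
[... 879 characters left out ...]
, 0.64), ([0.346, 0.003, 0.094], 0.58)]
top ring_mark [([0.582, 0.036, 0.082], 0.85), ([0.724, -0.141, 0.087], 0.84), ([0.526, 0.31, 0.122], 0.63), ([0.454, -0.271, 0.085], 0.63), ([0.31, -0.021, 0.113], 0.57)]
top pointer [([0.319, -0.016, 0.121], 0.95), ([0.46, -0.27, 0.095], 0.89), ([0.538, -0.0, 0.093], 0.68), ([0.54, 0.315, 0.136], 0.68), ([0.734, -0.138, 0.095], 0.61), ([0.723, 0.109, 0.002], 0.38)]
top vent_top [([0.566, 0.337, 0.162], 0.49), ([0.353, 0.004, 0.149], 0.48), ([0.489, -0.252, 0.114], 0.39)]
top beaker [([0.497, 0.159, 0.001], 0.94), ([0.565, 0.006, 0.111], 0.73)]
top flask [([0.72, 0.11, 0.0], 0.89)]
top jar [([0.562, 0.006, 0.071], 0.74), ([0.605, -0.162, 0.002], 0.66)]
```

View pics/scene0.png

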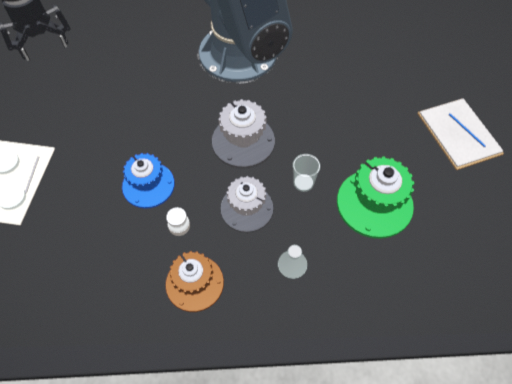

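View pics/top0.png

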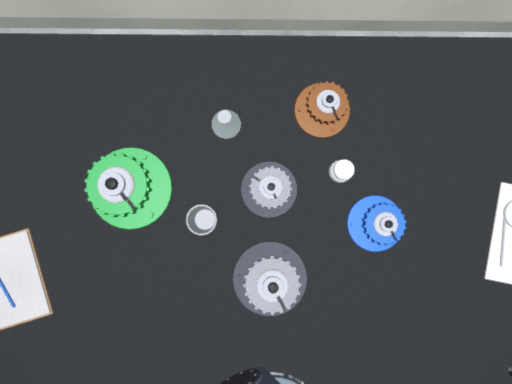

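The candidates, by pixel in the scene picture, are:
- Blue at (143,170), brown at (190,270) and green at (385,185), all excluded by colour.
- Two steel ones: the larger at (242,120) and the smaller at (247,195). The smaller one fits the description, with its axis at about (0.565, 0.005).

I'll confirm this in a crop and measure it with depth.

```bash
cat >> h.py <<'E'
from scipy.spatial.transform import Rotation as R
def cloud(d):
    K=d['K'];z=d['range_z'].astype(float);v,u=np.mgrid[:z.shape[0],:z.shape[1]]
    P=np.stack([(u-K[0,2])/K[0,0]*z,(v-K[1,2])/K[1,1]*z,z],-1)
    Rm=R.from_rotvec(np.ravel(d['rvec'])).as_matrix()
    W=(P-np.ravel(d['tvec']))@Rm
    W[z==0]=np.nan
    return W
def ortho(d,c=(0.565,0.005),half=0.08,zp=0.084,n=560):
    # top-down rectified view at plane z=zp ; right=+x? here cols=+y leftwards: up=+x,left=+y
    s=np.linspace(half,-half,n); X,Y=np.meshgrid(s+c[0],s+c[1],indexing='ij')
    P=np.stack([X.ravel(),Y.ravel(),np.full(X.size,zp)],-1)
    p,_=cv2.projectPoints(P,np.ravel(d['rvec']),np.ravel(d['tvec']),d['K'],None)
    p=p.reshape(n,n,2).astype(np.float32)
    return cv2.remap(d['img'],p[...,0],p[...,1],cv2.INTER_CUBIC)
E
python3 - <<'E'
from h import *
s=readout.observe(); M=R.from_quat(s['ee_rot']).as_matrix(); print(M.round(3))
ims=[]
for n in ['scene','top']:
    d=imaging.capture(n); W=cloud(d)
    r=np.hypot(W[...,0]-.565,W[...,1]-.005)
    for lo,hi in [(.079,.088),(.089,.095),(.097,.106),(.106,.125),(.005,.014)]:
        m=(r<.075)&(W[...,2]>lo)&(W[...,2]<hi); 
        if m.sum()>3:
            q=W[m]; (cx,cy),rad=cv2.minEnclosingCircle(q[:,:2].astype(np.float32))
            print(n,lo,m.sum(),np.median(q[:,2]).round(4),q[:,2].max().round(4),round(cx,4),round(cy,4),round(rad,4),q.mean(0).round(4))
    c=cv2.resize(d['img'][150:240,200:310],None,fx=5,fy=5,interpolation=cv2.INTER_CUBIC)
    o=ortho(d); ims.append(cv2.resize(o,(400,400)))
    if n=='scene': save('crop.png',c)
save('ortho.png',np.hstack(ims))
E
```

```text
[[-0.     0.895  0.445]
 [ 0.     0.445 -0.895]
 [-1.     0.    -0.   ]]
scene 0.079 637 0.0848 0.0879 0.5662 0.0071 0.0488 [0.5705 0.0073 0.0845]
scene 0.089 167 0.0926 0.095 0.5733 0.0043 0.0428 [0.5727 0.0082 0.0923]
scene 0.097 87 0.1036 0.1059 0.568 0.0078 0.0195 [0.5707 0.0074 0.1031]
scene 0.106 64 0.1118 0.1191 0.5661 0.0081 0.016 [0.5672 0.007  0.1112]
scene 0.005 942 0.0106 0.014 0.563 0.0048 0.0732 [0.5917 0.0072 0.0105]
top 0.079 866 0.0843 0.088 0.566 0.0056 0.048 [0.5655 0.0056 0.0842]
top 0.089 226 0.0922 0.0948 0.5741 0.0025 0.0345 [0.5651 0.0065 0.092 ]
top 0.097 108 0.1037 0.106 0.5661 0.0054 0.0169 [0.5659 0.0054 0.1036]
top 0.106 73 0.1119 0.117 0.5663 0.0053 0.0158 [0.5657 0.0057 0.1107]
top 0.005 1078 0.0102 0.014 0.5651 0.0072 0.0723 [0.56   0.0101 0.0101]
```

View pics/crop.png

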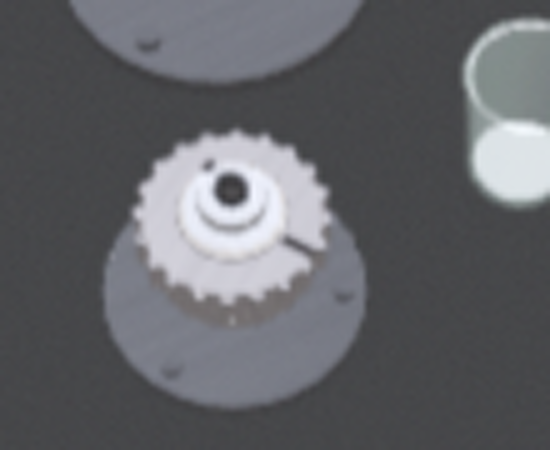

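View pics/ortho.png

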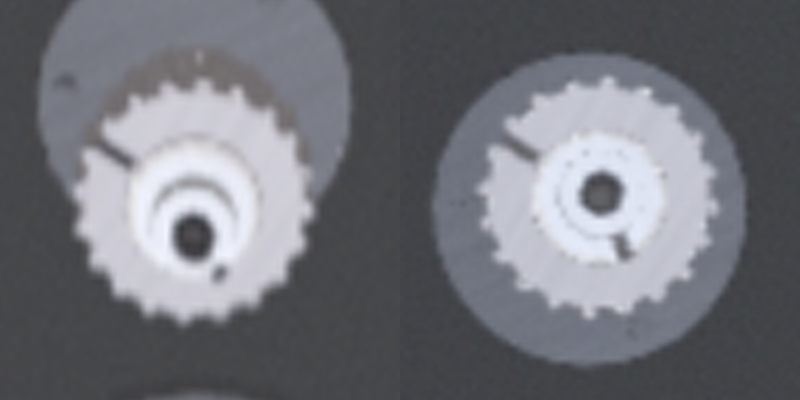

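The crop shows the smaller steel holder, with the line at (300,247), the pointer at (208,163) and the button at (232,188). The axis is at about (0.566, 0.006). The ring top is at 0.084, the cover at 0.092 and the housing at 0.104, all matching the text. Next I move above it with the fingers shut.

```bash
python3 -m crank '[{"fingers":-1,"y":0.0424,"z":-0.0232},{"fingers":-1,"y":0.0424,"z":-0.0232},{"fingers":-1,"y":0.0424,"z":-0.0232},{"fingers":-1,"y":0.0424,"z":-0.0232},{"fingers":-1,"y":0.0424,"z":-0.0232},{"fingers":-1,"y":0.0424,"z":-0.0232},{"fingers":-1,"y":0.0424,"z":-0.0232},{"fingers":-1,"y":0.0424,"z":-0.0232},{"fingers":-1,"y":0.0424,"z":-0.0232},{"fingers":-1,"y":0.0424,"z":-0.0232},{"fingers":-1,"y":0.0424,"z":-0.0232},{"fingers":-1,"y":0.0424,"z":-0.0232}]' 40
python3 - <<'E'
from h import *
s=readout.observe(); print({k:np.round(s[k],4) for k in ['t','joint_pos','ee_pos','wrist_force','gripper_width']}); print(R.from_quat(s['ee_rot']).as_matrix().round(3))
d=imaging.capture('wrist'); save('w1.png',d['img']); print(d['K'],d['tool_from_camera'].round(4))
for q in ['vent_top','pointer','ring_mark','ring_axis']:
    print(q,[(np.round(r['xyz'],4).tolist(),round(r['p'],2)) for r in imaging.pinpoint(q,d)])
E
```

```text
{'t': np.float64(1.0), 'joint_pos': array([-1.109 ,  0.2382, -0.0135,  1.3192,  0.    ,  1.5708]), 'ee_pos': array([ 0.2339, -0.47  ,  0.2533]), 'wrist_force': array([-0.361 ,  0.6622, -0.5876]), 'gripper_width': np.float64(0.0854)}
[[-0.     0.895  0.446]
 [ 0.     0.446 -0.895]
 [-1.     0.    -0.   ]]
[[297.31863964   0.         255.8248057 ]
 [  0.         297.31863964 193.31688329]
 [  0.           0.           1.        ]] [[-2.000e-04 -2.897e-01  9.571e-01 -1.205e-01]
 [-6.000e-04 -9.571e-01 -2.897e-01  7.490e-02]
 [ 1.000e+00 -6.000e-04  0.000e+00  4.000e-04]
 [ 0.000e+00  0.000e+00  0.000e+00  1.000e+00]]
vent_top []
pointer []
ring_mark []
ring_axis []validation failed for argument at $[0]...
```

View pics/w1.png

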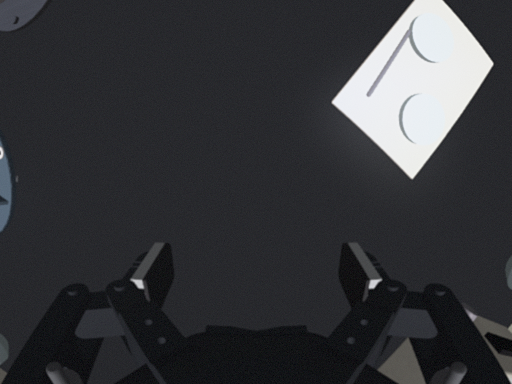

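The wrist picture shows only the open fingers and a notepad; the call was refused and the arm did not move. I'll try again with every field in each row.

```bash
python3 -m crank '[{"fingers":-1,"x":0,"y":0.0424,"z":-0.0232,"turn":0}]' 40; python3 -m crank '[{"fingers":-1,"x":0,"y":0.0424,"z":-0.0232,"turn":0}]'
```

```text
t: 1.35
ee_pos: [0.2604, -0.433, 0.2528]
ee_rot: [0.373, 0.6, -0.374, 0.6]
wrist_force: [2.0, 0.6, 0.9]
gripper_width: 0.0732
t: 1.45
ee_pos: [0.2891, -0.3904, 0.253]
ee_rot: [0.373, 0.601, -0.373, 0.6]
wrist_force: [0.9, -0.1, 0.2]
gripper_width: 0.0587
```

```bash
python3 -m crank '[{"fingers":-1,"x":0,"y":0.0424,"z":-0.0232,"turn":0},{"fingers":-1,"x":0,"y":0.0424,"z":-0.0232,"turn":0},{"fingers":-1,"x":0,"y":0.0424,"z":-0.0232,"turn":0},{"fingers":-1,"x":0,"y":0.0424,"z":-0.0232,"turn":0},{"fingers":-1,"x":0,"y":0.0424,"z":-0.0232,"turn":0},{"fingers":-1,"x":0,"y":0.0424,"z":-0.0232,"turn":0},{"fingers":-1,"x":0,"y":0.0424,"z":-0.0232,"turn":0},{"fingers":-1,"x":0,"y":0.0424,"z":-0.0232,"turn":0},{"fingers":-1,"x":0,"y":0.0424,"z":-0.0232,"turn":0}]'
python3 - <<'E'
from h import *
s=readout.observe(); print({k:np.round(s[k],4) for k in ['t','joint_pos','ee_pos','wrist_force','gripper_width']}); print(R.from_quat(s['ee_rot']).as_matrix().round(3))
d=imaging.capture('wrist'); save('w2.png',d['img'])
for q in ['vent_top','pointer','ring_mark','ring_axis']:
    print(q,[(np.round(r['xyz'],4).tolist(),round(r['p'],2)) for r in imaging.pinpoint(q,d)])
E
```

```text
t: 2.35
ee_pos: [0.5386, -0.0318, 0.2535]
ee_rot: [0.372, 0.601, -0.372, 0.601]
wrist_force: [-0.1, -1.3, 0.5]
gripper_width: 0.0003
{'t': np.float64(2.35), 'joint_pos': array([-0.0589,  0.2629,  0.0206,  1.3281, -0.    ,  2.6207]), 'ee_pos': array([ 0.5386, -0.0318,  0.2535]), 'wrist_force': array([-0.1228, -1.336 ,  0.4838]), 'gripper_width': np.float64(0.0003)}
[[ 0.     0.895  0.446]
 [-0.     0.446 -0.895]
 [-1.     0.     0.   ]]
vent_top [([0.5637, 0.0087, 0.1136], 0.7), ([0.7567, -0.128, 0.1106], 0.6), ([0.4844, -0.2504, 0.1119], 0.57), ([0.4943, 0.1625, -0.0035], 0.21)]
pointer [([0.7343, -0.1376, 0.0928], 0.8), ([0.5397, -0.0044, 0.0876], 0.71), ([0.4594, -0.2685, 0.0901], 0.56)]
ring_mark [([0.7318, -0.1396, 0.085], 0.67), ([0.5849, 0.0354, 0.0863], 0.55)]
ring_axis [([0.4804, -0.2513, 0.0713], 0.97), ([0.7589, -0.1241, 0.0695], 0.57)]
```

View pics/w2.png

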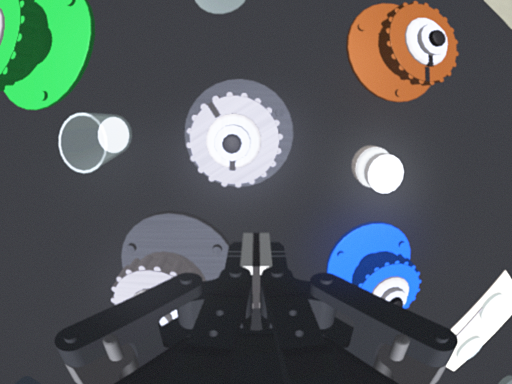

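Seen from the wrist, the target holder is at (235,140), with the button at (232,143), the line at (210,108) and the pointer at (232,165). The fingers are shut. The line is about 222° (3.88 rad) past the pointer. Next is the vent approach.

```bash
python3 -m crank '[{"fingers":-1,"x":0,"y":0.0414,"z":-0.0216,"turn":0},{"fingers":-1,"x":0.035,"y":0,"z":0,"turn":0},{"fingers":-1,"x":0.035,"y":0,"z":0,"turn":0},{"fingers":-1,"x":0.035,"y":0,"z":0,"turn":0},{"fingers":-1,"x":0,"y":0,"z":0,"turn":0},{"fingers":-1,"x":0,"y":0,"z":0,"turn":0}]'
python3 - <<'E'
from h import *
s=readout.observe(); print({k:np.round(s[k],4) for k in ['t','ee_pos','wrist_force','gripper_width']})
d=imaging.capture('wrist'); save('w3.png',d['img'])
d=imaging.capture('scene'); save('s3.png',cv2.resize(d['img'][150:240,190:310],None,fx=6,fy=6,interpolation=cv2.INTER_CUBIC))
E
```

```text
t: 3.2
ee_pos: [0.5647, 0.003, 0.1491]
ee_rot: [0.373, 0.601, -0.373, 0.601]
wrist_force: [0.1, 0.7, 0.9]
gripper_width: 0.0002
{'t': np.float64(3.2), 'ee_pos': array([0.5647, 0.003 , 0.1491]), 'wrist_force': array([0.0696, 0.653 , 0.8876]), 'gripper_width': np.float64(0.0002)}
```

View pics/w3.png

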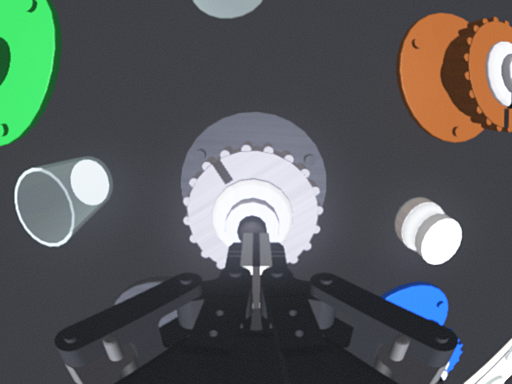

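View pics/s3.png

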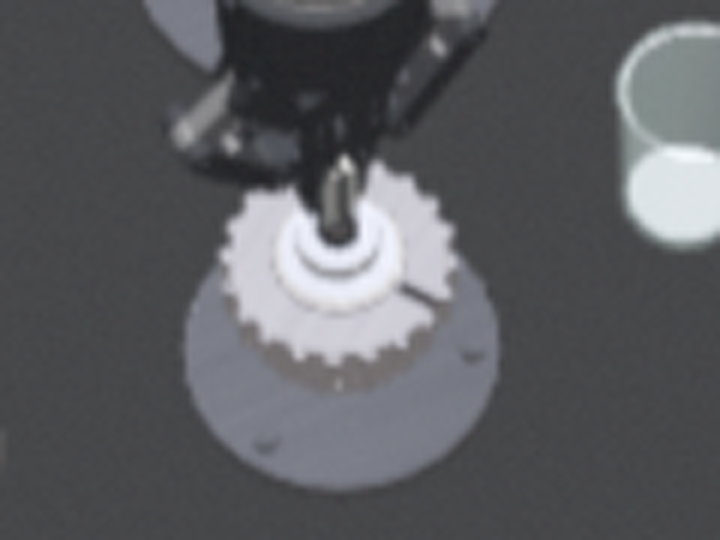

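In both views the tip is above the button, which shows at (250,225) in the wrist picture and (340,235) in the crop. I'll press slowly and watch the force.

```bash
python3 -m crank '[{"fingers":-1,"x":0.005,"y":0.0025,"z":-0.0021,"turn":0},{"fingers":-1,"x":0.005,"y":0,"z":0,"turn":0},{"fingers":-1,"x":0.002,"y":0,"z":0,"turn":0},{"fingers":-1,"x":0,"y":0,"z":0,"turn":0}]'; python3 -m crank '[{"fingers":-1,"x":0.002,"y":0,"z":0,"turn":0},{"fingers":-1,"x":0,"y":0,"z":0,"turn":0}]'; python3 -m crank '[{"fingers":-1,"x":0.002,"y":0,"z":0,"turn":0},{"fingers":-1,"x":0,"y":0,"z":0,"turn":0}]'
```

```text
t: 3.7
ee_pos: [0.5663, 0.0072, 0.136]
ee_rot: [0.372, 0.601, -0.372, 0.601]
wrist_force: [-0.6, 0.0, 0.1]
gripper_width: 0.0001
t: 3.9
ee_pos: [0.5665, 0.0071, 0.1343]
ee_rot: [0.372, 0.601, -0.372, 0.601]
wrist_force: [0.2, 0.6, 1.7]
gripper_width: 0.0002
t: 4.1
ee_pos: [0.5666, 0.0072, 0.1323]
ee_rot: [0.372, 0.601, -0.372, 0.601]
wrist_force: [0.3, -0.1, 1.5]
gripper_width: -0.0
```

```bash
python3 -m crank '[{"fingers":-1,"x":0.002,"y":0,"z":0,"turn":0},{"fingers":-1,"x":0,"y":0,"z":0,"turn":0}]'; python3 -m crank '[{"fingers":-1,"x":0.0015,"y":0,"z":0,"turn":0},{"fingers":-1,"x":0,"y":0,"z":0,"turn":0}]';  python3 -m crank '[{"fingers":-1,"x":0.001,"y":0,"z":0,"turn":0},{"fingers":-1,"x":0,"y":0,"z":0,"turn":0}]'
```

```text
t: 4.3
ee_pos: [0.5666, 0.0072, 0.1303]
ee_rot: [0.372, 0.601, -0.372, 0.601]
wrist_force: [0.3, 0.9, 3.7]
gripper_width: -0.0002
t: 4.5
ee_pos: [0.5666, 0.0071, 0.1299]
ee_rot: [0.373, 0.601, -0.372, 0.601]
wrist_force: [-3.0, 0.6, 11.8]
gripper_width: -0.0006
t: 4.7
ee_pos: [0.5667, 0.0071, 0.1298]
ee_rot: [0.373, 0.601, -0.372, 0.602]
wrist_force: [-5.4, 1.8, 20.6]
gripper_width: -0.0002
```

The button bottomed: contact at TCP z of about 0.135, a firm stop at 0.130 (5 mm travel) and 20 N. I'll lift off, check that it sprang back, then move to the rim.

```bash
python3 -m crank '[{"fingers":-1,"x":-0.006,"y":0,"z":0,"turn":0},{"fingers":-1,"x":-0.018,"y":0,"z":0,"turn":0},{"fingers":-1,"x":-0.018,"y":0,"z":0,"turn":0},{"fingers":-1,"x":0,"y":-0.0246,"z":0.0244,"turn":0},{"fingers":-1,"x":0,"y":-0.0246,"z":0.0244,"turn":0},{"fingers":-1,"x":0,"y":0,"z":0,"turn":0},{"fingers":-1,"x":0,"y":0,"z":0,"turn":0}]'
python3 - <<'E'
from h import *
s=readout.observe(); print({k:np.round(s[k],4) for k in ['t','ee_pos','joint_pos','wrist_force']})
d=imaging.capture('top'); save('t4.png',np.hstack([cv2.resize(ortho(d,zp=z),(400,400)) for z in (.084,.112)])); W=cloud(d)
r=np.hypot(W[...,0]-.566,W[...,1]-.0055); m=(r<.008)&(W[...,2]<.13); print(W[m][:,2].round(4))
E
```

```text
t: 5.4
ee_pos: [0.5439, -0.0591, 0.1696]
ee_rot: [0.373, 0.601, -0.373, 0.601]
wrist_force: [0.1, -0.3, 1.1]
gripper_width: 0.0
{'t': np.float64(5.4), 'ee_pos': array([ 0.5439, -0.0591,  0.1696]), 'joint_pos': array([-1.0840e-01,  3.1630e-01, -1.2290e-01,  1.1319e+00,  2.0000e-04,
        2.5731e+00]), 'wrist_force': array([ 0.0843, -0.3266,  1.1356])}
[0.1104 0.1139 0.1139 0.1131 0.1155 0.1134 0.1146 0.1138 0.1142 0.1149
 0.1144 0.114  0.1127 0.1143 0.1132 0.1168 0.1118 0.1142 0.111  0.1124
 0.112  0.1147 0.1116 0.1129 0.1121 0.1138 0.1136 0.1119 0.1125 0.1093
 0.1114 0.1127 0.1125 0.1131 0.1132 0.1144 0.1159 0.1116 0.1153 0.1116
 0.1121 0.1148 0.1121 0.1135 0.1146]
```

View pics/t4.png

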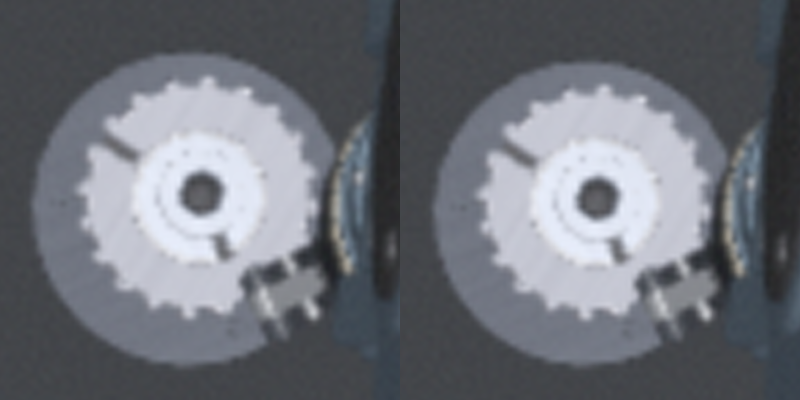

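The button is back up at 0.113 (depth), and the finger at (285,290) is beside the ring. Now down to rim height and in to the ribs.

```bash
python3 -m crank '[{"fingers":-1,"x":0.0398,"y":0,"z":0,"turn":0},{"fingers":-1,"x":0.0398,"y":0,"z":0,"turn":0},{"fingers":-1,"x":0,"y":0,"z":0,"turn":0},{"fingers":-1,"x":0,"y":0.0025,"z":-0.0025,"turn":0},{"fingers":-1,"x":0,"y":0.0025,"z":-0.0025,"turn":0},{"fingers":-1,"x":0,"y":0,"z":0,"turn":0}]'
python3 - <<'E'
from h import *
s=readout.observe(); print({k:np.round(s[k],4) for k in ['t','ee_pos','wrist_force']}); p=s['ee_pos']-[.566,.006,0]; print(np.hypot(*p[:2]),np.degrees(np.arctan2(p[1],p[0])))
d=imaging.capture('wrist'); save('w5.png',d['img'])
E
```

```text
t: 6.05
ee_pos: [0.547, -0.0519, 0.0919]
ee_rot: [0.372, 0.601, -0.373, 0.602]
wrist_force: [-2.5, -4.2, -2.3]
gripper_width: -0.0002
{'t': np.float64(6.05), 'ee_pos': array([ 0.547 , -0.0519,  0.0919]), 'wrist_force': array([-2.5034, -4.2021, -2.3239])}
0.060975502421803024 -108.16654790910007
```

View pics/w5.png

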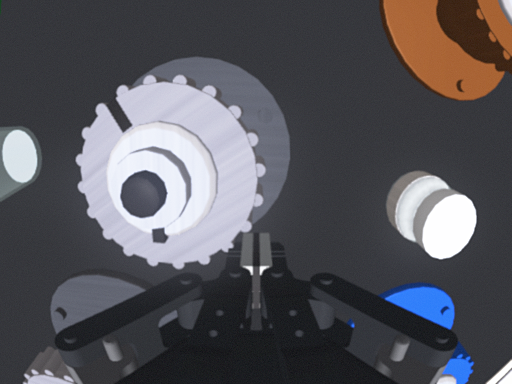

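In contact with a rib at 61 mm radius and about 5 N. Rolling starts, spiralling in slightly.

```bash
python3 -m crank '[{"fingers":-1,"x":0,"y":0.00484,"z":0.00396,"turn":-0.1047},{"fingers":-1,"x":0,"y":0.00484,"z":0.00396,"turn":-0.1047},{"fingers":-1,"x":0,"y":0.00484,"z":0.00396,"turn":-0.1047},{"fingers":-1,"x":0,"y":0.00484,"z":0.00396,"turn":-0.1047}]'
cat > st.py <<'E'
from h import *
s=readout.observe(); p=s['ee_pos']-[.566,.006,0]; M=R.from_quat(s['ee_rot']).as_matrix()
a=np.arctan2(p[1],p[0]); f=s['wrist_force']; ps=np.degrees(np.arctan2(M[1,1],M[0,1]))
print('t',s['t'].round(2),'pos',s['ee_pos'].round(4),'R',np.hypot(*p[:2]).round(4),'phi',np.degrees(a).round(1),'psi-phi',((ps-np.degrees(a))%360).round(1),'Fr',(f[0]*np.cos(a)+f[1]*np.sin(a)).round(1),'Ft',(-f[0]*np.sin(a)+f[1]*np.cos(a)).round(1),'Fz',f[2].round(1),'j6',s['joint_pos'][5].round(2))
E
python3 st.py
python3 -m crank '[{"fingers":-1,"x":0,"y":0.00484,"z":0.00396,"turn":-0.1047},{"fingers":-1,"x":0,"y":0.00484,"z":0.00396,"turn":-0.1047},{"fingers":-1,"x":0,"y":0.00484,"z":0.00396,"turn":-0.1047},{"fingers":-1,"x":0,"y":0.00484,"z":0.00396,"turn":-0.1047}]'
python3 st.py
python3 - <<'E'
from h import *
d=imaging.capture('top'); save('t6.png',ortho(d))
E
```

```text
t: 6.5
ee_pos: [0.5722, -0.0534, 0.0924]
ee_rot: [0.238, 0.665, -0.238, 0.667]
wrist_force: [-3.1, -1.9, 0.9]
gripper_width: -0.0002
t: 6.9
ee_pos: [0.596, -0.0452, 0.0925]
ee_rot: [0.094, 0.7, -0.095, 0.702]
wrist_force: [-1.6, -3.7, 0.3]
gripper_width: 0.0001Traceback (most recent call last):
  File "st.py", line 4, in <module>
    print('t',s['t'].round(2),'pos',s['ee_pos'].round(4),'R',np.hypot(*p[:2]).round(4),'phi',np.degrees(a).round(1),'psi-phi',((ps-np.degrees(a))%360).round(1),'Fr',(f[0]*np.cos(a)+f[1]*np.sin(a)).round(1),'Ft',(-f[0]*np.sin(a)+f[1]*np.cos(a)).round(1),'Fz',f[2].round(1),'j6',s['joint_pos'][5].round(2))
              ^^^^^^^^^^^^
AttributeError: 'float' object has no attribute 'round'
Traceback (most recent call last):
  File "st.py", line 4, in <module>
    print('t',s['t'].round(2),'pos',s['ee_pos'].round(4),'R',np.hypot(*p[:2]).round(4),'phi',np.degrees(a).round(1),'psi-phi',((ps-np.degrees(a))%360).round(1),'Fr',(f[0]*np.cos(a)+f[1]*np.sin(a)).round(1),'Ft',(-f[0]*np.sin(a)+f[1]*np.cos(a)).round(1),'Fz',f[2].round(1),'j6',s['joint_pos'][5].round(2))
              ^^^^^^^^^^^^
AttributeError: 'float' object has no attribute 'round'
```

View pics/t6.png

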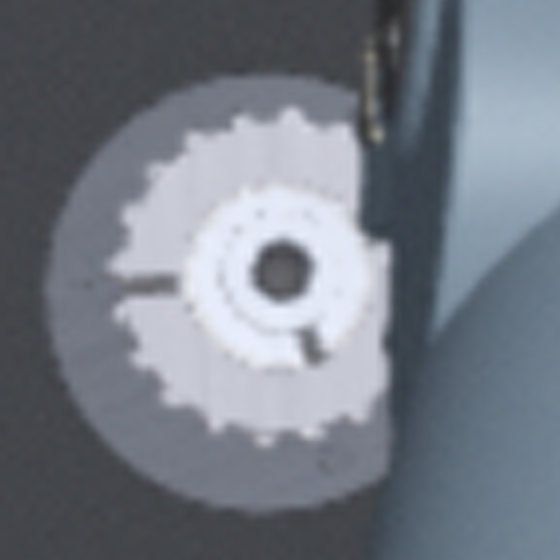

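The line is now at (148,286), about 92–95°, so it turned anticlockwise by about 35°. The finger drives the ring, so I continue.

```bash
sed -i "s/s\['t'\].round(2)/round(float(s['t']),2)/" st.py; python3 st.py
python3 -m crank '[{"fingers":-1,"x":0,"y":0.00460,"z":0.00405,"turn":-0.1047},{"fingers":-1,"x":0,"y":0.00460,"z":0.00405,"turn":-0.1047},{"fingers":-1,"x":0,"y":0.00460,"z":0.00405,"turn":-0.1047},{"fingers":-1,"x":0,"y":0.00460,"z":0.00405,"turn":-0.1047},{"fingers":-1,"x":0,"y":0.00460,"z":0.00405,"turn":-0.1047},{"fingers":-1,"x":0,"y":0.00460,"z":0.00405,"turn":-0.1047}]'
python3 st.py
```

```text
t 6.95 pos [ 0.5969 -0.0446  0.0925] R 0.0593 phi -58.6 psi-phi 133.7 Fr 2.8 Ft -1.3 Fz -0.4 j6 1.76
t: 7.55
ee_pos: [0.62, -0.0179, 0.0923]
ee_rot: [-0.127, 0.695, 0.126, 0.697]
wrist_force: [-0.6, -2.0, 1.3]
gripper_width: 0.0
t 7.55 pos [ 0.62   -0.0179  0.0923] R 0.059 phi -23.8 psi-phi 134.4 Fr 0.2 Ft -2.1 Fz 1.3 j6 1.18
```

```bash

python3 -m crank '[{"fingers":-1,"x":0,"y":0.00460,"z":0.00406,"turn":-0.1047},{"fingers":-1,"x":0,"y":0.00460,"z":0.00406,"turn":-0.1047},{"fingers":-1,"x":0,"y":0.00460,"z":0.00406,"turn":-0.1047},{"fingers":-1,"x":0,"y":0.00460,"z":0.00406,"turn":-0.1047},{"fingers":-1,"x":0,"y":0.00460,"z":0.00406,"turn":-0.1047},{"fingers":-1,"x":0,"y":0.00460,"z":0.00406,"turn":-0.1047},{"fingers":-1,"x":0,"y":0.00460,"z":0.00406,"turn":-0.1047},{"fingers":-1,"x":0,"y":0.00460,"z":0.00406,"turn":-0.1047},{"fingers":-1,"x":0,"y":0.00460,"z":0.00406,"turn":-0.1047},{"fingers":-1,"x":0,"y":0.00460,"z":0.00406,"turn":-0.1047}]'
python3 st.py
python3 - <<'E'
from h import *
d=imaging.capture('top'); a=ortho(d);d=imaging.capture('scene'); save('t7.png',cv2.resize(np.hstack([a,ortho(d)]),(800,400)))
E
```

```text
t: 8.55
ee_pos: [0.6141, 0.0408, 0.0924]
ee_rot: [-0.458, 0.538, 0.456, 0.541]
wrist_force: [1.6, -2.0, 0.5]
gripper_width: 0.0002
t 8.55 pos [0.6141 0.0408 0.0924] R 0.0594 phi 35.9 psi-phi 134.7 Fr 0.1 Ft -2.6 Fz 0.5 j6 0.23
```

View pics/t7.png

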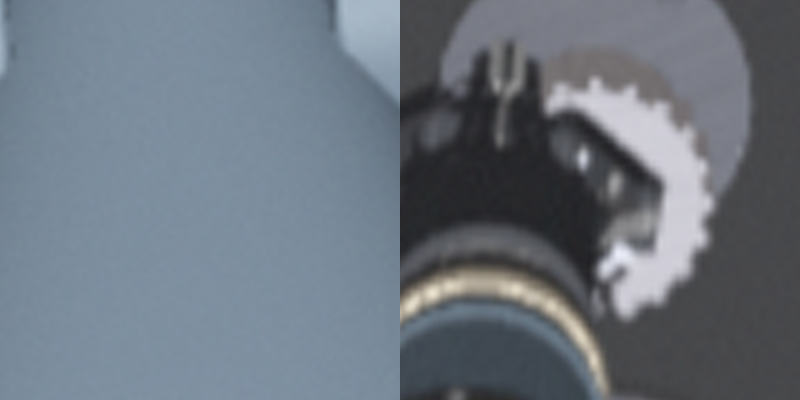

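Top is occluded by the arm; the scene view shows the finger at (505,70) and the pointer near (617,270). Forces are low (2.6 N tangential). Continuing.

```bash

python3 -m crank '[{"fingers":-1,"x":0,"y":0.00465,"z":0.00401,"turn":-0.1047},{"fingers":-1,"x":0,"y":0.00465,"z":0.00401,"turn":-0.1047},{"fingers":-1,"x":0,"y":0.00465,"z":0.00401,"turn":-0.1047},{"fingers":-1,"x":0,"y":0.00465,"z":0.00401,"turn":-0.1047},{"fingers":-1,"x":0,"y":0.00465,"z":0.00401,"turn":-0.1047},{"fingers":-1,"x":0,"y":0.00465,"z":0.00401,"turn":-0.1047},{"fingers":-1,"x":0,"y":0.00465,"z":0.00401,"turn":-0.1047},{"fingers":-1,"x":0,"y":0.00465,"z":0.00401,"turn":-0.1047},{"fingers":-1,"x":0,"y":0.00465,"z":0.00401,"turn":-0.1047},{"fingers":-1,"x":0,"y":0.00465,"z":0.00401,"turn":-0.1047}]'
python3 st.py
python3 - <<'E'
from h import *
d=imaging.capture('wrist'); save('w8.png',d['img']);d=imaging.capture('scene'); save('s8.png',ortho(d))
E
```

```text
t: 9.65
ee_pos: [0.5605, 0.0654, 0.092]
ee_rot: [0.666, -0.237, -0.664, -0.241]
wrist_force: [2.9, 8.5, 1.9]
gripper_width: -0.0003
t 9.65 pos [0.5605 0.0654 0.092 ] R 0.0597 phi 95.3 psi-phi 135.2 Fr 8.2 Ft -3.7 Fz 1.9 j6 -0.77
```

View pics/w8.png

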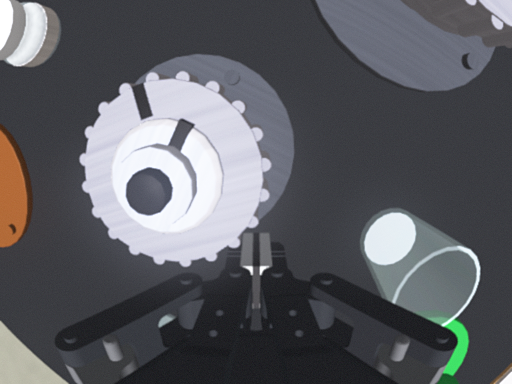

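View pics/s8.png

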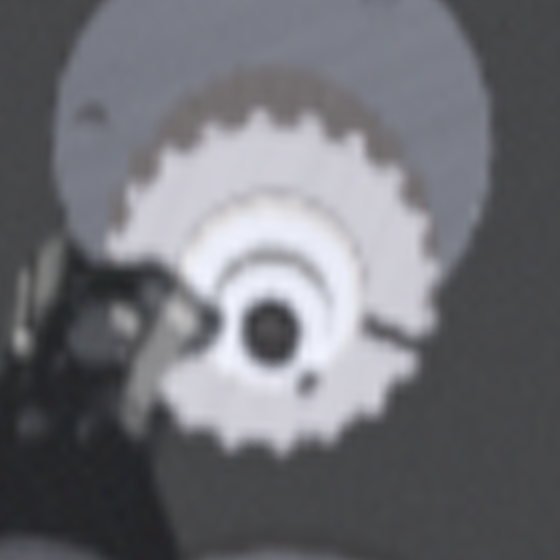

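In the wrist picture the line is at (141,100) and the pointer at (182,135). In the scene view the line is at (395,335), about 244°. It has passed the pointer once (197°), so the ring is at about 7.1 rad. Next comes more rolling with a bit less radial press.

```bash

python3 -m crank '[{"fingers":-1,"x":0,"y":0.00460,"z":0.00418,"turn":-0.1047},{"fingers":-1,"x":0,"y":0.00460,"z":0.00418,"turn":-0.1047},{"fingers":-1,"x":0,"y":0.00460,"z":0.00418,"turn":-0.1047},{"fingers":-1,"x":0,"y":0.00460,"z":0.00418,"turn":-0.1047},{"fingers":-1,"x":0,"y":0.00460,"z":0.00418,"turn":-0.1047},{"fingers":-1,"x":0,"y":0.00460,"z":0.00418,"turn":-0.1047}]'
python3 st.py
python3 -m crank '[{"fingers":-1,"x":0,"y":0.00460,"z":0.00414,"turn":-0.1047},{"fingers":-1,"x":0,"y":0.00460,"z":0.00414,"turn":-0.1047},{"fingers":-1,"x":0,"y":0.00460,"z":0.00414,"turn":-0.1047},{"fingers":-1,"x":0,"y":0.00460,"z":0.00414,"turn":-0.1047},{"fingers":-1,"x":0,"y":0.00460,"z":0.00414,"turn":-0.1047},{"fingers":-1,"x":0,"y":0.00460,"z":0.00414,"turn":-0.1047}]'
python3 st.py
python3 - <<'E'
from h import *
d=imaging.capture('wrist'); save('w9.png',d['img']);d=imaging.capture('scene'); save('s9.png',ortho(d))
E
```

```text
t: 10.35
ee_pos: [0.5255, 0.0506, 0.0918]
ee_rot: [0.707, -0.021, -0.706, -0.023]
wrist_force: [-2.1, 6.0, 4.3]
gripper_width: 0.0002
t 10.35 pos [0.5255 0.0506 0.0918] R 0.0603 phi 132.3 psi-phi 134.2 Fr 5.9 Ft -2.5 Fz 4.3 j6 -1.41
t: 10.95
ee_pos: [0.5064, 0.0183, 0.0914]
ee_rot: [0.679, 0.198, -0.679, 0.197]
wrist_force: [-2.7, 2.0, 2.9]
gripper_width: 0.0
t 10.95 pos [0.5064 0.0183 0.0914] R 0.0608 phi 168.3 psi-phi 134.1 Fr 3.1 Ft -1.4 Fz 2.9 j6 -2.1
```

View pics/w9.png

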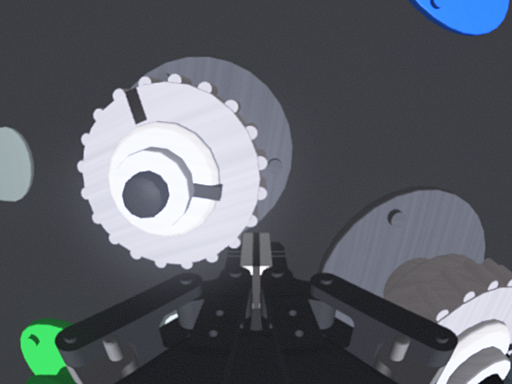

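View pics/s9.png

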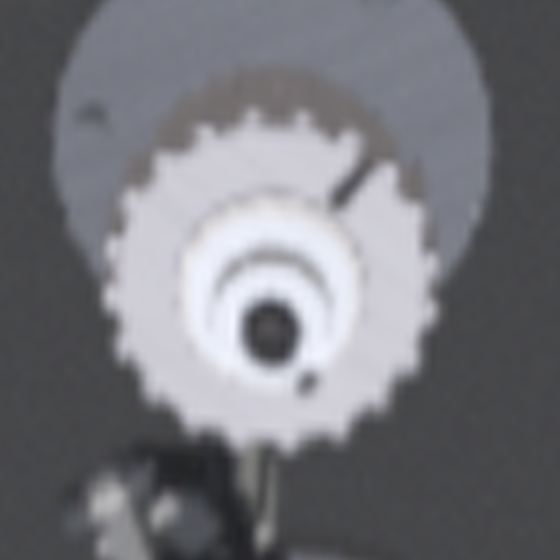

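In the scene view the line is at (355,178), about 324°, so the ring is at about 8.5 rad. I'll roll to near the end of joint 6, then back off.

```bash

python3 -m crank '[{"fingers":-1,"x":0,"y":0.00466,"z":0.00412,"turn":-0.1047},{"fingers":-1,"x":0,"y":0.00466,"z":0.00412,"turn":-0.1047},{"fingers":-1,"x":0,"y":0.00466,"z":0.00412,"turn":-0.1047},{"fingers":-1,"x":0,"y":0.00466,"z":0.00412,"turn":-0.1047},{"fingers":-1,"x":0,"y":0.00466,"z":0.00412,"turn":-0.1047},{"fingers":-1,"x":0,"y":0.00466,"z":0.00412,"turn":-0.1047},{"fingers":-1,"x":0,"y":0.00466,"z":0.00412,"turn":-0.1047},{"fingers":-1,"x":0,"y":0.00466,"z":0.00412,"turn":-0.1047}]'
python3 st.py
python3 - <<'E'
from h import *
d=imaging.capture('wrist'); save('w10.png',d['img']);d=imaging.capture('scene'); save('s10.png',ortho(d))
E
```

```text
t: 11.85
ee_pos: [0.5165, -0.0294, 0.0907]
ee_rot: [0.541, 0.456, -0.54, 0.456]
wrist_force: [-1.8, 1.6, 1.3]
gripper_width: 0.0002
t 11.85 pos [ 0.5165 -0.0294  0.0907] R 0.0609 phi -144.4 psi-phi 134.7 Fr 0.5 Ft -2.3 Fz 1.3 j6 -3.03
```

View pics/s10.png

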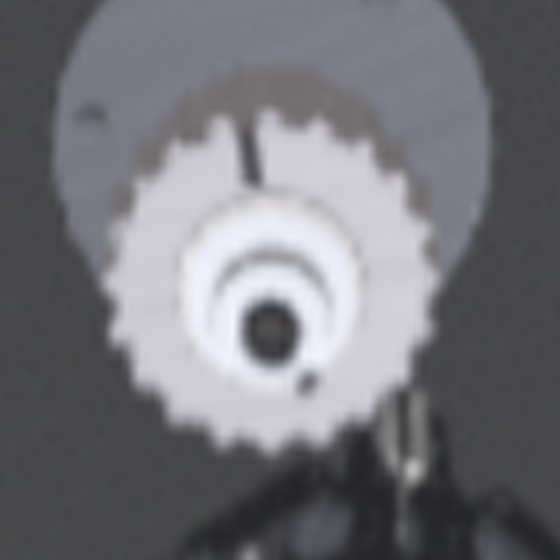

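The line is at (250,158), about 370° (ring about 9.3 rad), which leaves about 187° to go. I'll back off 13 mm and circle back clockwise clear of the rim.

```bash

python3 -m crank '[{"fingers":-1,"x":0,"y":-0.0046,"z":0.0046,"turn":0},{"fingers":-1,"x":0,"y":-0.0046,"z":0.0046,"turn":0},{"fingers":-1,"x":0,"y":0,"z":0,"turn":0},{"fingers":-1,"x":0,"y":-0.00677,"z":-0.00779,"turn":0.1396},{"fingers":-1,"x":0,"y":-0.00677,"z":-0.00779,"turn":0.1396},{"fingers":-1,"x":0,"y":-0.00677,"z":-0.00779,"turn":0.1396},{"fingers":-1,"x":0,"y":-0.00677,"z":-0.00779,"turn":0.1396}]'
python3 st.py
python3 -m crank '[{"fingers":-1,"x":0,"y":-0.00677,"z":-0.00779,"turn":0.1396},{"fingers":-1,"x":0,"y":-0.00677,"z":-0.00779,"turn":0.1396},{"fingers":-1,"x":0,"y":-0.00677,"z":-0.00779,"turn":0.1396},{"fingers":-1,"x":0,"y":-0.00677,"z":-0.00779,"turn":0.1396},{"fingers":-1,"x":0,"y":-0.00677,"z":-0.00779,"turn":0.1396},{"fingers":-1,"x":0,"y":-0.00677,"z":-0.00779,"turn":0.1396},{"fingers":-1,"x":0,"y":-0.00677,"z":-0.00779,"turn":0.1396},{"fingers":-1,"x":0,"y":-0.00677,"z":-0.00779,"turn":0.1396}]'
python3 st.py
```

```text
t: 12.65
ee_pos: [0.4919, 0.0016, 0.0904]
ee_rot: [0.646, 0.287, -0.646, 0.287]
wrist_force: [0.4, 0.5, 0.1]
gripper_width: -0.0
t 12.65 pos [0.4919 0.0016 0.0904] R 0.0742 phi -176.6 psi-phi 134.6 Fr -0.5 Ft -0.4 Fz 0.1 j6 -2.4
t: 13.45
ee_pos: [0.5299, 0.0706, 0.0904]
ee_rot: [0.7, -0.098, -0.7, -0.099]
wrist_force: [0.9, 0.3, -0.6]
gripper_width: -0.0002
t 13.45 pos [0.5299 0.0706 0.0904] R 0.074 phi 119.2 psi-phi 134.8 Fr -0.2 Ft -1.0 Fz -0.6 j6 -1.16
```

```bash

python3 -m crank '[{"fingers":-1,"x":0,"y":-0.00677,"z":-0.00779,"turn":0.1396},{"fingers":-1,"x":0,"y":-0.00677,"z":-0.00779,"turn":0.1396},{"fingers":-1,"x":0,"y":-0.00677,"z":-0.00779,"turn":0.1396},{"fingers":-1,"x":0,"y":-0.00677,"z":-0.00779,"turn":0.1396},{"fingers":-1,"x":0,"y":-0.00677,"z":-0.00779,"turn":0.1396},{"fingers":-1,"x":0,"y":-0.00677,"z":-0.00779,"turn":0.1396},{"fingers":-1,"x":0,"y":-0.00677,"z":-0.00779,"turn":0.1396},{"fingers":-1,"x":0,"y":-0.00677,"z":-0.00779,"turn":0.1396}]'
python3 st.py
python3 -m crank '[{"fingers":-1,"x":0,"y":-0.00677,"z":-0.00779,"turn":0.1396},{"fingers":-1,"x":0,"y":-0.00677,"z":-0.00779,"turn":0.1396},{"fingers":-1,"x":0,"y":-0.00677,"z":-0.00779,"turn":0.1396},{"fingers":-1,"x":0,"y":-0.00677,"z":-0.00779,"turn":0.1396},{"fingers":-1,"x":0,"y":-0.00677,"z":-0.00779,"turn":0.1396},{"fingers":-1,"x":0,"y":-0.00677,"z":-0.00779,"turn":0.1396},{"fingers":-1,"x":0,"y":-0.00677,"z":-0.00779,"turn":0.1396},{"fingers":-1,"x":0,"y":-0.00677,"z":-0.00779,"turn":0.1396},{"fingers":-1,"x":0,"y":0,"z":0,"turn":0}]'
python3 st.py
```

```text
t: 14.25
ee_pos: [0.6085, 0.0667, 0.0902]
ee_rot: [0.542, -0.454, -0.542, -0.455]
wrist_force: [0.1, -0.3, 0.1]
gripper_width: -0.0002
t 14.25 pos [0.6085 0.0667 0.0902] R 0.0741 phi 55.0 psi-phi 135.0 Fr -0.2 Ft -0.3 Fz 0.1 j6 -0.07
t: 15.15
ee_pos: [0.6391, -0.0063, 0.0902]
ee_rot: [-0.22, 0.672, 0.219, 0.672]
wrist_force: [0.0, 0.4, 0.6]
gripper_width: 0.0001
t 15.15 pos [ 0.6391 -0.0063  0.0902] R 0.0742 phi -9.6 psi-phi 135.7 Fr -0.1 Ft 0.4 Fz 0.6 j6 0.93
```

```bash

python3 -m crank '[{"fingers":-1,"x":0,"y":0.0046,"z":-0.0046,"turn":0},{"fingers":-1,"x":0,"y":0.0046,"z":-0.0046,"turn":0},{"fingers":-1,"x":0,"y":0.00484,"z":0.00396,"turn":-0.1047},{"fingers":-1,"x":0,"y":0.00484,"z":0.00396,"turn":-0.1047},{"fingers":-1,"x":0,"y":0.00484,"z":0.00396,"turn":-0.1047},{"fingers":-1,"x":0,"y":0.00484,"z":0.00396,"turn":-0.1047},{"fingers":-1,"x":0,"y":0.00484,"z":0.00396,"turn":-0.1047},{"fingers":-1,"x":0,"y":0.00464,"z":0.00418,"turn":-0.1047}]'
python3 st.py
python3 -m crank '[{"fingers":-1,"x":0,"y":0.00464,"z":0.00418,"turn":-0.1047},{"fingers":-1,"x":0,"y":0.00464,"z":0.00418,"turn":-0.1047},{"fingers":-1,"x":0,"y":0.00464,"z":0.00418,"turn":-0.1047},{"fingers":-1,"x":0,"y":0.00464,"z":0.00418,"turn":-0.1047},{"fingers":-1,"x":0,"y":0.00464,"z":0.00418,"turn":-0.1047},{"fingers":-1,"x":0,"y":0.00464,"z":0.00418,"turn":-0.1047},{"fingers":-1,"x":0,"y":0.00464,"z":0.00418,"turn":-0.1047},{"fingers":-1,"x":0,"y":0.00464,"z":0.00418,"turn":-0.1047}]'
python3 st.py
python3 - <<'E'
from h import *
d=imaging.capture('scene'); save('s11.png',ortho(d))
E
```

```text
t: 15.95
ee_pos: [0.619, 0.0335, 0.0905]
ee_rot: [-0.42, 0.569, 0.419, 0.569]
wrist_force: [3.0, -2.2, -1.6]
gripper_width: 0.0
t 15.95 pos [0.619  0.0335 0.0905] R 0.0597 phi 27.4 psi-phi 135.5 Fr 1.7 Ft -3.3 Fz -1.6 j6 0.35
t: 16.75
ee_pos: [0.5811, 0.0643, 0.0905]
ee_rot: [0.615, -0.348, -0.615, -0.35]
wrist_force: [2.7, 1.9, -1.8]
gripper_width: -0.0
t 16.75 pos [0.5811 0.0643 0.0905] R 0.0602 phi 75.5 psi-phi 135.3 Fr 2.5 Ft -2.1 Fz -1.8 j6 -0.43
```

View pics/s11.png

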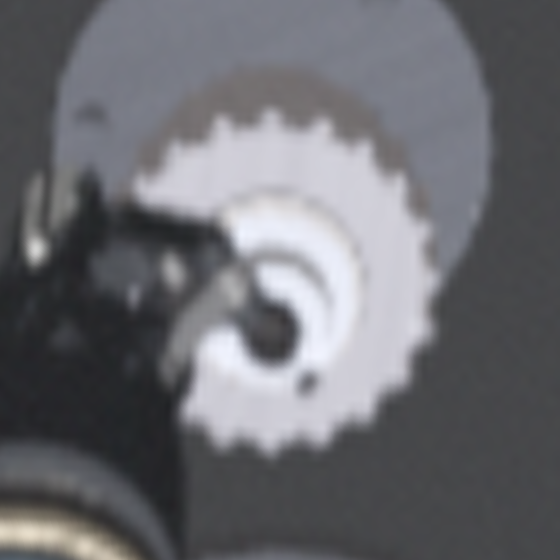

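The line is hidden behind the gripper on the left, where it is expected at about 85–90°. I'll roll 12 more rows, then look.

```bash

python3 -m crank '[{"fingers":-1,"x":0,"y":0.00464,"z":0.00418,"turn":-0.1047},{"fingers":-1,"x":0,"y":0.00464,"z":0.00418,"turn":-0.1047},{"fingers":-1,"x":0,"y":0.00464,"z":0.00418,"turn":-0.1047},{"fingers":-1,"x":0,"y":0.00464,"z":0.00418,"turn":-0.1047},{"fingers":-1,"x":0,"y":0.00464,"z":0.00418,"turn":-0.1047},{"fingers":-1,"x":0,"y":0.00464,"z":0.00418,"turn":-0.1047},{"fingers":-1,"x":0,"y":0.00464,"z":0.00418,"turn":-0.1047},{"fingers":-1,"x":0,"y":0.00464,"z":0.00418,"turn":-0.1047},{"fingers":-1,"x":0,"y":0.00464,"z":0.00418,"turn":-0.1047},{"fingers":-1,"x":0,"y":0.00464,"z":0.00418,"turn":-0.1047},{"fingers":-1,"x":0,"y":0.00464,"z":0.00418,"turn":-0.1047},{"fingers":-1,"x":0,"y":0,"z":0,"turn":0}]'
python3 st.py
python3 - <<'E'
from h import *
d=imaging.capture('scene'); save('s12.png',ortho(d))
d=imaging.capture('wrist'); save('w12.png',d['img'])
E
```

```text
t: 18.0
ee_pos: [0.5175, 0.0434, 0.0903]
ee_rot: [-0.705, -0.041, 0.707, -0.04]
wrist_force: [-3.1, 4.7, 1.1]
gripper_width: 0.0001
t 18.0 pos [0.5175 0.0434 0.0903] R 0.0612 phi 142.4 psi-phi 134.2 Fr 5.3 Ft -1.8 Fz 1.1 j6 -1.6
```

View pics/s12.png

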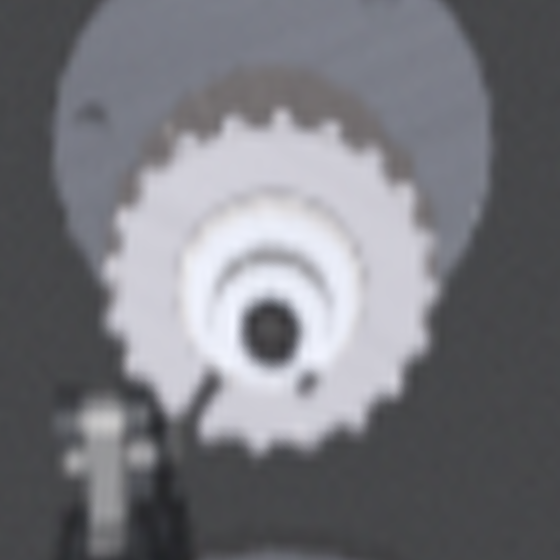

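View pics/w12.png

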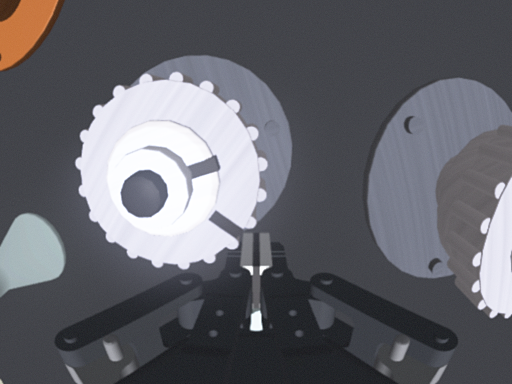

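The line is at (205,400) in the scene view and (225,222) at the wrist; the pointer is at (307,382) and (205,167). About 45° remains, so I'll measure it numerically.

```bash
cat > ang.py <<'E'
from h import *
def darkang(d,c,zp,r0,r1,near,tol=30,thr=120):
    n=560;half=.08
    o=cv2.cvtColor(ortho(d,c=c,zp=zp),cv2.COLOR_RGB2GRAY)
    s=np.linspace(half,-half,n); X,Y=np.meshgrid(s,s,indexing='ij')
    r=np.hypot(X,Y);a=np.degrees(np.arctan2(Y,X)); da=(a-near+180)%360-180
    m=(r>r0)&(r<r1)&(abs(da)<tol); w=np.clip(thr-o.astype(float),0,None)*m
    if w.sum()==0: return None
    x=(w*X).sum()/w.sum();y=(w*Y).sum()/w.sum()
    return round(np.degrees(np.arctan2(y,x))%360,1),round(float(np.hypot(x,y)),4),int((w>0).sum())
def axis(d,c0=(.566,.006)):
    o=cv2.cvtColor(ortho(d,c=c0,zp=.084),cv2.COLOR_RGB2GRAY)
    return o
E
python3 - <<'E'
from ang import *
import pickle
d=imaging.capture('scene'); print(d['shot'])
for c in [(.566,.006),(.5665,.0075),(.5655,.0065)]:
    print(c,'mark',darkang(d,c,.084,.031,.042,150,25),'ptr',darkang(d,c,.092,.021,.028,197,25,150))
for q in ['ring_mark','pointer','vent_top','ring_axis']:
    print(q,[(np.round(r['xyz'],4).tolist(),round(r['p'],2)) for r in imaging.pinpoint(q,d) if np.hypot(r['xyz'][0]-.566,r['xyz'][1]-.006)<.06])
# disc centre via bright mask
o=cv2.cvtColor(ortho(d,c=(.566,.006),zp=.084),cv2.COLOR_RGB2GRAY)
save('o.png',cv2.cvtColor(o,cv2.COLOR_GRAY2RGB))
m=(o>165).astype(np.uint8); m=cv2.morphologyEx(m,cv2.MORPH_OPEN,np.ones((15,15)))
cs,_=cv2.findContours(m,cv2.RETR_EXTERNAL,cv2.CHAIN_APPROX_NONE); k=max(cs,key=cv2.contourArea)
(u,v),(a,b),t=cv2.fitEllipse(k); px=.16/559
print('centre',.566+.08-v*px,.006+.08-u*px,'axes mm',a*px*500,b*px*500)
E
```

```text
23
(0.566, 0.006) mark (np.float64(148.8), 0.0383, 369) ptr (np.float64(199.5), 0.0268, 154)
(0.5665, 0.0075) mark (np.float64(151.1), 0.0381, 381) ptr (np.float64(200.2), 0.0263, 124)
(0.5655, 0.0065) mark (np.float64(149.0), 0.0379, 394) ptr (np.float64(200.8), 0.0267, 175)
ring_mark [([0.5324, 0.0216, 0.0841], 0.62)]
pointer [([0.5625, 0.0103, -0.0025], 0.71), ([0.5381, -0.0078, 0.0925], 0.65)]
vent_top [([0.5628, 0.0016, 0.1131], 0.56)]
ring_axis [([0.5691, 0.0044, 0.0727], 0.86)]
centre 0.5653723009140205 0.007124584218470495 axes mm 44.4050611792822 46.02252557580501
```

About 50° remains. I'll roll 7 rows (42°), then measure again.

```bash

python3 -m crank '[{"fingers":-1,"x":0,"y":0.00466,"z":0.00414,"turn":-0.1047},{"fingers":-1,"x":0,"y":0.00466,"z":0.00414,"turn":-0.1047},{"fingers":-1,"x":0,"y":0.00466,"z":0.00414,"turn":-0.1047},{"fingers":-1,"x":0,"y":0.00466,"z":0.00414,"turn":-0.1047},{"fingers":-1,"x":0,"y":0.00466,"z":0.00414,"turn":-0.1047},{"fingers":-1,"x":0,"y":0.00466,"z":0.00414,"turn":-0.1047},{"fingers":-1,"x":0,"y":0.00466,"z":0.00414,"turn":-0.1047},{"fingers":-1,"x":0,"y":0,"z":0,"turn":0}]'
python3 st.py
cat > m.py <<'E'
from ang import *
import sys
near=float(sys.argv[1]); tag=sys.argv[2]
ims=[]
for n in ['scene','top']:
    d=imaging.capture(n); o=ortho(d,c=(.5655,.0065)); g=cv2.cvtColor(o,cv2.COLOR_RGB2GRAY)
    m=(g>165).astype(np.uint8); m=cv2.morphologyEx(m,cv2.MORPH_OPEN,np.ones((15,15)))
    cs,_=cv2.findContours(m,cv2.RETR_EXTERNAL,cv2.CHAIN_APPROX_NONE)
    if cs:
        k=max(cs,key=cv2.contourArea); (u,v),(a,b),t=cv2.fitEllipse(k); px=.16/559
        print(n,'centre',round(.5655+.08-v*px,4),round(.0065+.08-u*px,4),'ax',a*px*500,b*px*500)
    for c in [(.566,.006),(.5655,.007)]:
        print(n,c,'mark',darkang(d,c,.084,.031,.042,near,20),'ptr',darkang(d,c,.092,.021,.028,198,20,150))
    ims.append(cv2.resize(o,(400,400)))
save(tag+'.png',np.hstack(ims))
d=imaging.capture('wrist'); save(tag+'w.png',d['img'])
E
python3 m.py 192 m13
```

```text
t: 19.15
ee_pos: [0.505, 0.0018, 0.09]
ee_rot: [-0.644, -0.291, 0.646, -0.29]
wrist_force: [-5.1, 0.7, 1.9]
gripper_width: 0.0
t 19.15 pos [0.505  0.0018 0.09  ] R 0.0612 phi -176.0 psi-phi 134.5 Fr 5.0 Ft -1.1 Fz 1.9 j6 -2.41
scene centre 0.5657 0.008 ax 43.95264108620304 46.284852275268335
scene (0.566, 0.006) mark (np.float64(189.8), 0.0372, 570) ptr (np.float64(197.7), 0.027, 197)
scene (0.5655, 0.007) mark (np.float64(191.4), 0.0371, 580) ptr (np.float64(199.6), 0.0269, 218)
top centre 0.5106 -0.0329 ax 15.25959049013305 48.88305008944544
top (0.566, 0.006) mark (np.float64(177.5), 0.0357, 508) ptr (np.float64(187.2), 0.0237, 1248)
top (0.5655, 0.007) mark (np.float64(179.1), 0.0355, 493) ptr (np.float64(185.6), 0.0239, 1228)
```

View pics/m13.png

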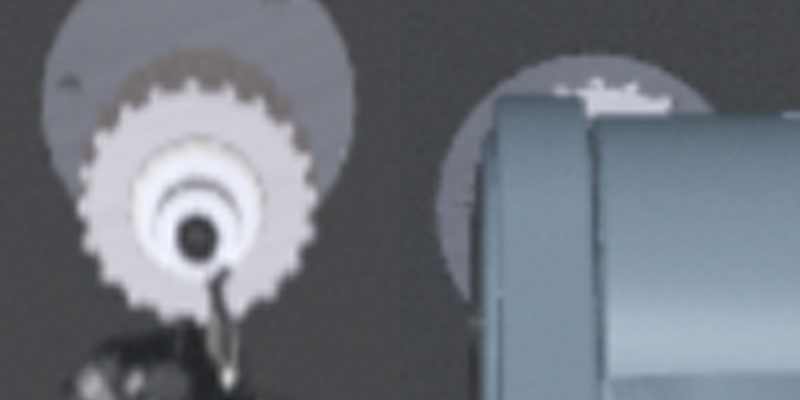

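View pics/m13w.png

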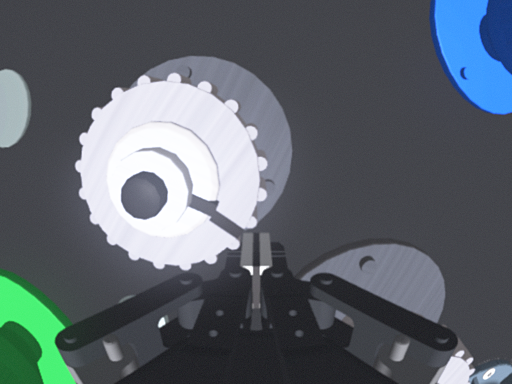

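About 8° left. I'll cross-check with a rectified wrist view.

```bash
cat > wo.py <<'E'
from ang import *
import sys
def wortho(d,s,c,zp,half=.055,n=550):
    M=R.from_quat(s['ee_rot']).as_matrix(); T=np.array(d['tool_from_camera'])
    g=np.linspace(half,-half,n); X,Y=np.meshgrid(g+c[0],g+c[1],indexing='ij')
    P=np.stack([X,Y,np.full_like(X,zp)],-1)
    pt=(P-s['ee_pos'])@M; pc=(pt-T[:3,3])@T[:3,:3]
    rr=np.hypot(pc[...,0],pc[...,1]); th=np.arctan2(rr,pc[...,2]); K=d['K']
    u=K[0,2]+K[0,0]*th*pc[...,0]/rr; v=K[1,2]+K[1,1]*th*pc[...,1]/rr
    return cv2.remap(d['img'],u.astype(np.float32),v.astype(np.float32),cv2.INTER_CUBIC)
def circ(img,thr,c,half=.055,n=550):
    g=cv2.cvtColor(img,cv2.COLOR_RGB2GRAY); m=(g>thr).astype(np.uint8)
    m=cv2.morphologyEx(m,cv2.MORPH_OPEN,np.ones((21,21)))
    cs,_=cv2.findContours(m,cv2.RETR_EXTERNAL,cv2.CHAIN_APPROX_NONE);k=max(cs,key=cv2.contourArea)
    (u,v),r=cv2.minEnclosingCircle(k); e=cv2.fitEllipse(k); px=2*half/(n-1)
    return [round(c[0]+half-e[0][1]*px,4),round(c[1]+half-e[0][0]*px,4),round(e[1][0]*px/2,4),round(e[1][1]*px/2,4)]
def dark(img,r0,r1,near,tol,thr,off=(0,0),half=.055,n=550):
    o=cv2.cvtColor(img,cv2.COLOR_RGB2GRAY).astype(float); g=np.linspace(half,-half,n); X,Y=np.meshgrid(g,g,indexing='ij'); X=X-off[0];Y=Y-off[1]
    a=np.degrees(np.arctan2(Y,X)); m=(np.hypot(X,Y)>r0)&(np.hypot(X,Y)<r1)&(abs((a-near+180)%360-180)<tol)
    w=np.clip(thr-o,0,None)*m; x=(w*X).sum()/w.sum(); y=(w*Y).sum()/w.sum(); return round(np.degrees(np.arctan2(y,x))%360,1),round(np.hypot(x,y),4),int((w>0).sum())
if __name__=='__main__':
    near=float(sys.argv[1]); tag=sys.argv[2]
    s=readout.observe(); d=imaging.capture('wrist'); c=(.566,.006)
    A=wortho(d,s,c,.084);B=wortho(d,s,c,.092)
    print('ring fit',circ(A,150,c))
    for off in [(0,0),(-.0005,.001),(.0005,-.001),(0,.002)]:
        print(off,'mark',dark(A,.031,.042,near,18,100,off),'ptr',dark(B,.019,.027,198,18,120,off))
    save(tag+'.png',cv2.resize(np.hstack([A,B]),(800,400)))
E
python3 wo.py 190 o13
```

```text
ring fit [0.5678, 0.0059, 0.0436, 0.0462]
(0, 0) mark (np.float64(191.7), np.float64(0.0399), 606) ptr (np.float64(205.5), np.float64(0.0247), 818)
(-0.0005, 0.001) mark (np.float64(193.2), np.float64(0.0398), 640) ptr (np.float64(207.8), np.float64(0.0246), 816)
(0.0005, -0.001) mark (np.float64(190.2), np.float64(0.0399), 570) ptr (np.float64(203.1), np.float64(0.0247), 813)
(0, 0.002) mark (np.float64(194.4), np.float64(0.04), 549) ptr (np.float64(208.5), np.float64(0.0245), 690)
```

View pics/o13.png

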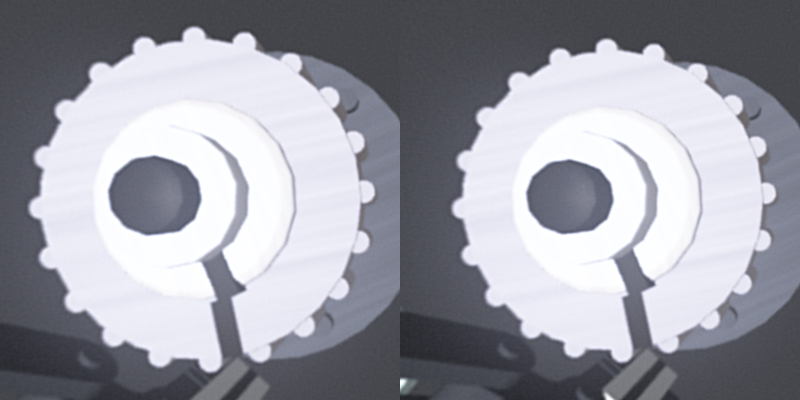

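Right now the rectified view gives the line at about 191° and the pointer at about 198° (both visible near the finger at the bottom). The scene view says 8° left, so I roll 7.5° more and measure.

```bash

python3 -m crank '[{"fingers":-1,"x":0,"y":0.00292,"z":0.00274,"turn":-0.0655},{"fingers":-1,"x":0,"y":0.00292,"z":0.00274,"turn":-0.0655},{"fingers":-1,"x":0,"y":0,"z":0,"turn":0},{"fingers":-1,"x":0,"y":0,"z":0,"turn":0}]'
python3 st.py; python3 wo.py 197 o14
python3 m.py 198 m14
```

```text
t: 19.75
ee_pos: [0.5063, -0.006, 0.0899]
ee_rot: [-0.624, -0.331, 0.626, -0.33]
wrist_force: [-4.7, 0.5, 2.0]
gripper_width: -0.0003
t 19.75 pos [ 0.5063 -0.006   0.0899] R 0.0609 phi -168.7 psi-phi 134.4 Fr 4.5 Ft -1.4 Fz 2.0 j6 -2.56
ring fit [0.5678, 0.006, 0.0437, 0.0461]
(0, 0) mark (np.float64(199.7), np.float64(0.0396), 719) ptr (np.float64(205.1), np.float64(0.0242), 1112)
(-0.0005, 0.001) mark (np.float64(201.2), np.float64(0.0396), 734) ptr (np.float64(207.6), np.float64(0.0242), 1107)
(0.0005, -0.001) mark (np.float64(198.1), np.float64(0.0397), 701) ptr (np.float64(202.6), np.float64(0.0243), 1112)
(0, 0.002) mark (np.float64(202.3), np.float64(0.0398), 630) ptr (np.float64(208.4), np.float64(0.0241), 1033)
scene centre 0.5656 0.0079 ax 44.03163520935823 46.03824403930009
scene (0.566, 0.006) mark (np.float64(196.3), 0.0366, 569) ptr (np.float64(199.5), 0.027, 159)
scene (0.5655, 0.007) mark (np.float64(198.0), 0.0366, 569) ptr (np.float64(201.7), 0.027, 168)
top centre 0.5134 -0.0416 ax 15.76423221922518 37.721054268224506
top (0.566, 0.006) mark (np.float64(203.3), 0.038, 461) ptr (np.float64(203.7), 0.0242, 1468)
top (0.5655, 0.007) mark (np.float64(205.0), 0.038, 471) ptr (np.float64(203.6), 0.0243, 1468)
```

View pics/o14.png

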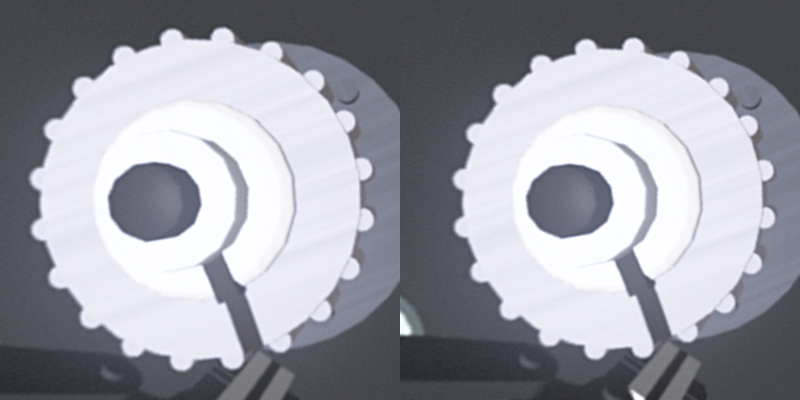

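View pics/m14.png

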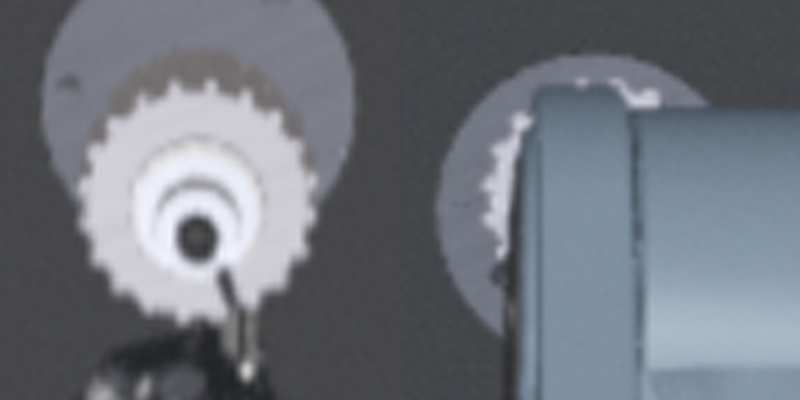

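The line and pointer look nearly collinear, at about 197–199°. I'll back off radially and lift away for an unobstructed check.

```bash

python3 -m crank '[{"fingers":-1,"x":0,"y":-0.004,"z":0.004,"turn":0},{"fingers":-1,"x":0,"y":-0.005,"z":0.005,"turn":0},{"fingers":-1,"x":0,"y":-0.005,"z":0.005,"turn":0},{"fingers":-1,"x":-0.03,"y":0,"z":0,"turn":0},{"fingers":-1,"x":-0.04,"y":0,"z":0,"turn":0},{"fingers":-1,"x":-0.04,"y":0,"z":0,"turn":0},{"fingers":-1,"x":-0.04,"y":0,"z":0,"turn":0}]'
python3 st.py; python3 - <<'E'
from h import *
print(R.from_quat(readout.observe()['ee_rot']).as_matrix().round(3))
E
```

```text
t: 20.65
ee_pos: [0.4875, -0.01, 0.2419]
ee_rot: [0.625, 0.331, -0.625, 0.331]
wrist_force: [0.7, 0.2, 0.3]
gripper_width: 0.0002
t 20.65 pos [ 0.4875 -0.01    0.2419] R 0.0801 phi -168.5 psi-phi 134.3 Fr -0.8 Ft -0.0 Fz 0.3 j6 -2.57
[[ 0.     0.828 -0.561]
 [-0.    -0.561 -0.828]
 [-1.     0.    -0.   ]]
```

```bash

python3 -m crank '[{"fingers":-1,"x":0,"y":0.0165,"z":0.039,"turn":0},{"fingers":-1,"x":0,"y":0.0165,"z":0.039,"turn":0},{"fingers":-1,"x":0,"y":0.0165,"z":0.039,"turn":0},{"fingers":-1,"x":0,"y":0.0165,"z":0.039,"turn":0},{"fingers":-1,"x":0,"y":0.0165,"z":0.039,"turn":0},{"fingers":-1,"x":0,"y":0.0165,"z":0.039,"turn":0},{"fingers":-1,"x":0,"y":0,"z":0,"turn":0}]'
python3 m.py 198 m15;  python3 m.py 198 m15
python3 - <<'E'
from h import *
for n in ('scene','top'):
    d=imaging.capture(n)
    for q in ['ring_mark','pointer']:
        print(n,q,[(np.round(r['xyz'],4).tolist(),round(r['p'],2),np.degrees(np.arctan2(r['xyz'][1]-.0065,r['xyz'][0]-.566)).round(1)) for r in imaging.pinpoint(q,d) if np.hypot(r['xyz'][0]-.566,r['xyz'][1]-.006)<.06])
    if n=='top': save('z.png',ortho(d,c=(.566,.006),half=.055))
E
```

```text
t: 21.35
ee_pos: [0.4378, -0.2632, 0.2401]
ee_rot: [-0.625, -0.329, 0.626, -0.33]
wrist_force: [0.5, -1.4, -0.3]
gripper_width: -0.0002
scene centre 0.5656 0.0079 ax 43.990620457848834 46.01268133665027
scene (0.566, 0.006) mark (np.float64(196.3), 0.0366, 575) ptr (np.float64(199.5), 0.027, 160)
scene (0.5655, 0.007) mark (np.float64(198.0), 0.0366, 576) ptr (np.float64(201.7), 0.027, 168)
top centre 0.5678 0.0062 ax 43.6083984375 46.1619390443314
top (0.566, 0.006) mark (np.float64(200.3), 0.0369, 284) ptr (np.float64(204.2), 0.0245, 389)
top (0.5655, 0.007) mark (np.float64(202.0), 0.0369, 289) ptr (np.float64(206.8), 0.0245, 397)
scene centre 0.5655 0.0079 ax 43.96435896271243 46.00865891239937
scene (0.566, 0.006) mark (np.float64(196.3), 0.0367, 569) ptr (np.float64(199.5), 0.027, 159)
scene (0.5655, 0.007) mark (np.float64(198.0), 0.0366, 572) ptr (np.float64(201.7), 0.027, 168)
top centre 0.5678 0.0062 ax 43.638389737533544 46.15954131261181
top (0.566, 0.006) mark (np.float64(200.4), 0.0366, 290) ptr (np.float64(204.1), 0.0245, 386)
top (0.5655, 0.007) mark (np.float64(202.1), 0.0366, 289) ptr (np.float64(206.7), 0.0245, 393)
scene ring_mark [([0.5302, -0.0087, 0.0854], 0.88, np.float64(-157.0))]
scene pointer [([0.5393, -0.0041, 0.0956], 0.81, np.float64(-158.3))]
top ring_mark [([0.5297, -0.0034, 0.0817], 0.9, np.float64(-164.7)), ([0.5368, -0.0021, 0.0912], 0.23, np.float64(-163.6))]
top pointer [([0.5412, -0.0018, 0.0908], 0.93, np.float64(-161.5))]
```

View pics/m15.png

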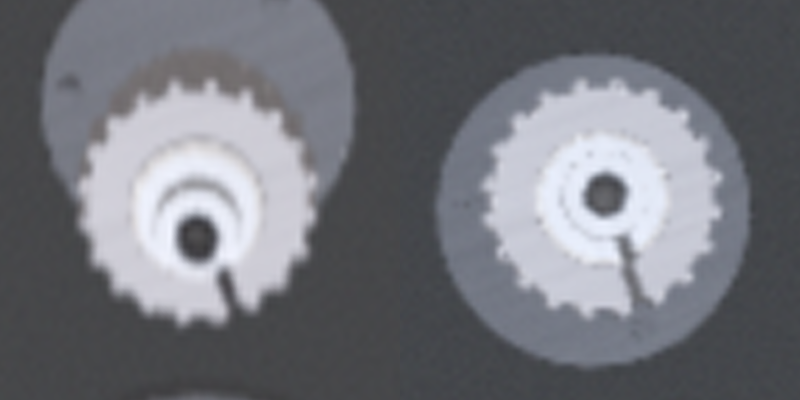

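View pics/z.png

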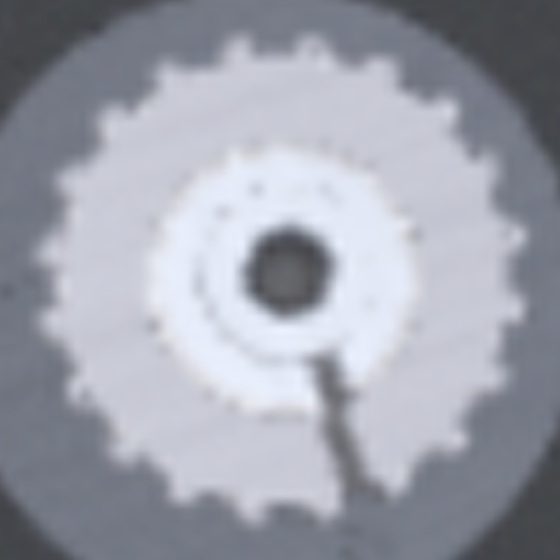

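From both views the line looks about 3° short of the pointer. I'll check with a close wrist view taken vertically above the axis, where there is no parallax between the two heights.

```bash

python3 -m crank '[{"fingers":-1,"x":0,"y":-0.017,"z":-0.0421,"turn":0},{"fingers":-1,"x":0,"y":-0.017,"z":-0.0421,"turn":0},{"fingers":-1,"x":0,"y":-0.017,"z":-0.0421,"turn":0},{"fingers":-1,"x":0,"y":-0.017,"z":-0.0421,"turn":0},{"fingers":-1,"x":0,"y":-0.017,"z":-0.0421,"turn":0},{"fingers":-1,"x":0,"y":-0.017,"z":-0.0421,"turn":0},{"fingers":-1,"x":0,"y":-0.017,"z":-0.0421,"turn":0},{"fingers":-1,"x":0.035,"y":0,"z":0,"turn":0},{"fingers":-1,"x":0.035,"y":0,"z":0,"turn":0},{"fingers":-1,"x":0.035,"y":0,"z":0,"turn":0},{"fingers":-1,"x":0,"y":0,"z":0,"turn":0},{"fingers":-1,"x":0,"y":0,"z":0,"turn":0}]'
python3 st.py; python3 wo.py 198 o16
```

```text
t: 23.15
ee_pos: [0.5056, 0.0517, 0.1357]
ee_rot: [-0.624, -0.332, 0.625, -0.331]
wrist_force: [0.7, 0.0, 0.4]
gripper_width: -0.0001
t 23.15 pos [0.5056 0.0517 0.1357] R 0.0758 phi 142.9 psi-phi 183.0 Fr -0.6 Ft -0.4 Fz 0.4 j6 -2.44
ring fit [0.5676, 0.0067, 0.044, 0.0463]
(0, 0) mark (np.float64(nan), np.float64(nan), 0) ptr (np.float64(206.3), np.float64(0.0239), 154)
(-0.0005, 0.001) mark (np.float64(nan), np.float64(nan), 0) ptr (np.float64(209.0), np.float64(0.0239), 156)
(0.0005, -0.001) mark (np.float64(nan), np.float64(nan), 0) ptr (np.float64(203.5), np.float64(0.0238), 155)
(0, 0.002) mark (np.float64(nan), np.float64(nan), 0) ptr (np.float64(210.3), np.float64(0.0234), 129)wo.py:20: RuntimeWarning: invalid value encountered in scalar divide
  w=np.clip(thr-o,0,None)*m; x=(w*X).sum()/w.sum(); y=(w*Y).sum()/w.sum(); return round(np.degrees(np.arctan2(y,x))%360,1),round(np.hypot(x,y),4),int((w>0).sum())
```

View pics/o16.png

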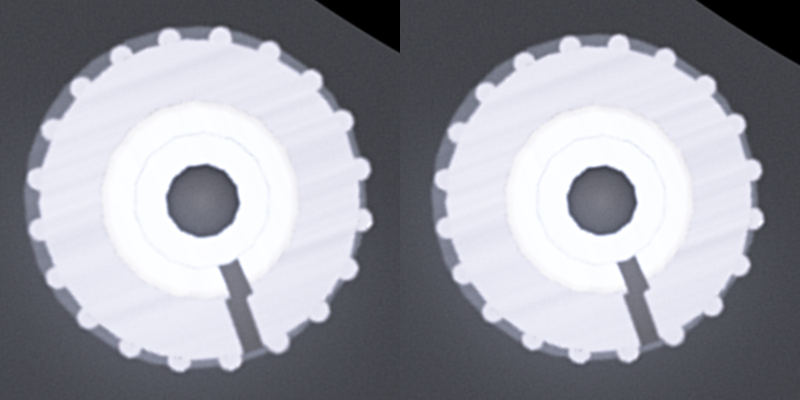

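This is a clear vertical view: the pointer is at (233,278) and the line at (246,325), with the line slightly on the short side. Now I quantify it.

```bash
cat > q.py <<'E'
from wo import *
s=readout.observe(); d=imaging.capture('wrist'); c=(.5665,.0065)
res={}
for zp,nm in ((.084,'ring'),(.092,'cover'),(.1135,'btn')):
    A=wortho(d,s,c,zp,half=.055,n=1100); g=cv2.cvtColor(A,cv2.COLOR_RGB2GRAY).astype(np.float32)
    px=.11/1099
    if nm=='ring':
        m=(g>170).astype(np.uint8); m=cv2.morphologyEx(m,cv2.MORPH_OPEN,np.ones((7,7),np.uint8)); cs,_=cv2.findContours(m,0,cv2.CHAIN_APPROX_NONE);k=max(cs,key=cv2.contourArea); h=cv2.convexHull(k)
        (u,v),r=cv2.minEnclosingCircle(k); e=cv2.fitEllipse(h); print('ring c',u,v,r*px,'hull',e[0],np.array(e[1])*px/2)
        C=np.array(e[0]); win=(.030,.042)
    elif nm=='cover': win=(.0205,.0265)
    else:
        yy,xx=np.mgrid[:1100,:1100]; m=((g<140)&(np.hypot(xx-550,yy-550)*px<.014)).astype(np.uint8); cs,_=cv2.findContours(m,0,cv2.CHAIN_APPROX_NONE);k=max(cs,key=cv2.contourArea); e=cv2.fitEllipse(k); print('btn c',e[0],np.array(e[1])*px/2); continue
    yy,xx=np.mgrid[:1100,:1100]
    for cc in (C,(549.5,549.5)):
        dx=-(yy-cc[1])*px; dy=-(xx-cc[0])*px; r=np.hypot(dx,dy);a=np.degrees(np.arctan2(dy,dx))%360
        m=(r>win[0])&(r<win[1])&(abs(a-200)<20)&(g<185)
        print(nm,cc,'ang',np.degrees(np.arctan2(dy[m].mean(),dx[m].mean()))%360,'r',r[m].mean(),m.sum()*px*px/(win[1]-win[0]))
E
python3 q.py
```

```text
ring c 554.0765380859375 552.4845581054688 0.04789942261519706 hull (553.8121948242188, 552.6576538085938) [0.04770489 0.04778951]
ring [553.81219482 552.65765381] ang 199.78748812574213 r 0.03601146200975451 0.005927438929647074
ring (549.5, 549.5) ang 200.3188297449378 r 0.035961377843306996 0.005976695112301888
cover [553.81219482 552.65765381] ang 203.65846230572114 r 0.02355896891670501 0.005454913516382254
cover (549.5, 549.5) ang 204.30934408707918 r 0.02355149343311718 0.005416510390922569
btn c (553.3524169921875, 552.445556640625) [0.00813026 0.00816102]
```

It is 3.9° short: the line is at 199.8° and the pointer at 203.7°, in agreement with the other views. The axis fits at (0.566, 0.006). I go back beside the rim for a last small push.

```bash

python3 -m crank '[{"fingers":-1,"x":0,"y":0.0098,"z":0.0306,"turn":0},{"fingers":-1,"x":0,"y":0.0098,"z":0.0307,"turn":0},{"fingers":-1,"x":0.0229,"y":0,"z":0,"turn":0},{"fingers":-1,"x":0.0229,"y":0,"z":0,"turn":0},{"fingers":-1,"x":0,"y":0,"z":0,"turn":0},{"fingers":-1,"x":0,"y":0,"z":0,"turn":0}]'
python3 st.py
```

```text
t: 23.85
ee_pos: [0.4883, -0.0103, 0.0908]
ee_rot: [0.625, 0.331, -0.624, 0.332]
wrist_force: [0.5, 0.3, 0.0]
gripper_width: 0.0001
t 23.85 pos [ 0.4883 -0.0103  0.0908] R 0.0794 phi -168.2 psi-phi 134.1 Fr -0.6 Ft -0.2 Fz 0.0 j6 -2.57
```

```bash

python3 -m crank '[{"fingers":-1,"x":0,"y":0.004,"z":-0.0047,"turn":0},{"fingers":-1,"x":0,"y":0.004,"z":-0.0047,"turn":0},{"fingers":-1,"x":0,"y":0.004,"z":-0.0047,"turn":0},{"fingers":-1,"x":0,"y":0,"z":0,"turn":0}]'
python3 st.py
python3 -m crank '[{"fingers":-1,"x":0,"y":0.0016,"z":0.0014,"turn":-0.034},{"fingers":-1,"x":0,"y":0.0016,"z":0.0014,"turn":-0.034},{"fingers":-1,"x":0,"y":0,"z":0,"turn":0}]'
python3 st.py; python3 wo.py 200 o17; python3 m.py 198 m17
```

```text
t: 24.25
ee_pos: [0.5062, -0.005, 0.0897]
ee_rot: [0.625, 0.332, -0.624, 0.332]
wrist_force: [0.8, -0.5, 0.6]
gripper_width: 0.0003
t 24.25 pos [ 0.5062 -0.005   0.0897] R 0.0608 phi -169.6 psi-phi 135.5 Fr -0.7 Ft 0.6 Fz 0.6 j6 -2.56
t: 24.55
ee_pos: [0.5065, -0.0091, 0.0894]
ee_rot: [0.613, 0.353, -0.613, 0.352]
wrist_force: [-1.7, 1.8, 1.9]
gripper_width: -0.0001
t 24.55 pos [ 0.5065 -0.0091  0.0894] R 0.0614 phi -165.8 psi-phi 135.6 Fr 1.2 Ft -2.1 Fz 1.9 j6 -2.63
ring fit [0.5672, 0.007, 0.0433, 0.0457]
(0, 0) mark (np.float64(201.9), np.float64(0.038), 1349) ptr (np.float64(204.5), np.float64(0.0236), 1179)
(-0.0005, 0.001) mark (np.float64(203.5), np.float64(0.038), 1354) ptr (np.float64(207.1), np.float64(0.0236), 1173)
(0.0005, -0.001) mark (np.float64(200.2), np.float64(0.038), 1347) ptr (np.float64(201.8), np.float64(0.0236), 1181)
(0, 0.002) mark (np.float64(204.6), np.float64(0.0381), 1308) ptr (np.float64(208.3), np.float64(0.0234), 1120)
scene centre 0.5656 0.0079 ax 44.177206786672635 46.06690763360912
scene (0.566, 0.006) mark (np.float64(198.3), 0.0365, 532) ptr (np.float64(200.2), 0.027, 162)
scene (0.5655, 0.007) mark (np.float64(200.0), 0.0365, 536) ptr (np.float64(202.5), 0.027, 177)
top centre 0.5123 -0.0457 ax 15.730772069613707 33.34500826322115
top (0.566, 0.006) mark (np.float64(212.9), 0.0399, 233) ptr (np.float64(198.1), 0.0241, 1468)
top (0.5655, 0.007) mark (np.float64(214.2), 0.0403, 188) ptr (np.float64(198.1), 0.0241, 1468)
```

View pics/o17.png

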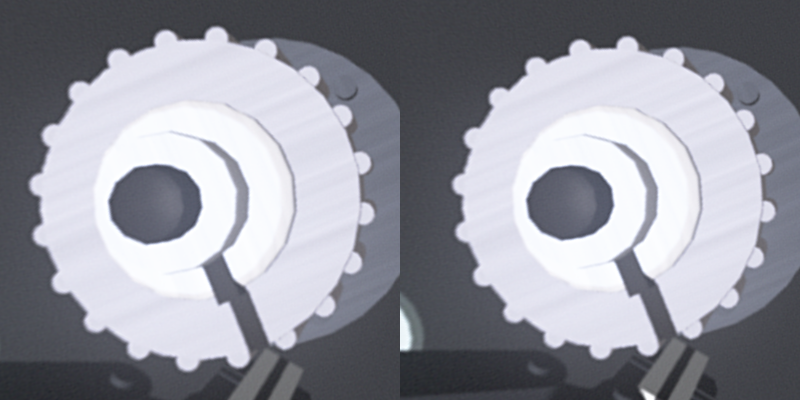

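It moved 2.1°, so 1.8° is left.

```bash

python3 -m crank '[{"fingers":-1,"x":0,"y":0.0014,"z":0.00125,"turn":-0.031},{"fingers":-1,"x":0,"y":0,"z":0,"turn":0},{"fingers":-1,"x":0,"y":0,"z":0,"turn":0}]'
python3 st.py; python3 wo.py 200 o18; python3 m.py 198 m18 | head -3
```

```text
t: 25.05
ee_pos: [0.507, -0.011, 0.0894]
ee_rot: [-0.608, -0.362, 0.608, -0.362]
wrist_force: [-1.3, 1.9, 0.6]
gripper_width: -0.0002
t 25.05 pos [ 0.507  -0.011   0.0894] R 0.0614 phi -164.0 psi-phi 135.5 Fr 0.7 Ft -2.2 Fz 0.6 j6 -2.67
ring fit [0.5672, 0.007, 0.0433, 0.0457]
(0, 0) mark (np.float64(203.7), np.float64(0.0377), 1378) ptr (np.float64(204.3), np.float64(0.0235), 1185)
(-0.0005, 0.001) mark (np.float64(205.4), np.float64(0.0377), 1379) ptr (np.float64(206.9), np.float64(0.0235), 1179)
(0.0005, -0.001) mark (np.float64(202.0), np.float64(0.0377), 1380) ptr (np.float64(201.6), np.float64(0.0235), 1188)
(0, 0.002) mark (np.float64(206.5), np.float64(0.0378), 1370) ptr (np.float64(208.2), np.float64(0.0233), 1127)
scene centre 0.5656 0.008 ax 44.2347567153958 45.86282965535555
scene (0.566, 0.006) mark (np.float64(199.7), 0.0362, 560) ptr (np.float64(200.9), 0.027, 192)
scene (0.5655, 0.007) mark (np.float64(201.4), 0.0362, 563) ptr (np.float64(203.2), 0.0269, 199)
```

```bash

python3 -m crank '[{"fingers":-1,"x":0,"y":-0.004,"z":0.004,"turn":0},{"fingers":-1,"x":0,"y":-0.005,"z":0.005,"turn":0},{"fingers":-1,"x":0,"y":-0.005,"z":0.005,"turn":0},{"fingers":-1,"x":-0.023,"y":0,"z":0,"turn":0},{"fingers":-1,"x":-0.023,"y":0,"z":0,"turn":0},{"fingers":-1,"x":0,"y":-0.0087,"z":-0.0285,"turn":0},{"fingers":-1,"x":0,"y":-0.0087,"z":-0.0285,"turn":0},{"fingers":-1,"x":0,"y":0,"z":0,"turn":0},{"fingers":-1,"x":0,"y":0,"z":0,"turn":0}]'
python3 st.py; python3 q.py; python3 wo.py 200 o19 >/dev/null 2>&1
```

```text
t: 26.15
ee_pos: [0.4995, 0.0418, 0.1354]
ee_rot: [-0.607, -0.362, 0.607, -0.362]
wrist_force: [1.2, -0.1, -0.1]
gripper_width: 0.0
t 26.15 pos [0.4995 0.0418 0.1354] R 0.0755 phi 151.7 psi-phi 179.9 Fr -1.1 Ft -0.5 Fz -0.1 j6 -2.56
ring c 554.5565795898438 552.1942138671875 0.04777478232830627 hull (554.353759765625, 553.050048828125) [0.04758949 0.0476664 ]
ring [554.35375977 553.05004883] ang 203.77491850443968 r 0.03600513956882408 0.006112775752517729
ring (549.5, 549.5) ang 204.25729579534283 r 0.035996942991420325 0.006120289407498972
cover [554.35375977 553.05004883] ang 203.5090528574832 r 0.023560154469649982 0.0056786534647125944
cover (549.5, 549.5) ang 204.26163900685333 r 0.023550542921287918 0.005636910937039023
btn c (554.1796875, 553.408203125) [0.00818315 0.00822098]
```

View pics/o19.png

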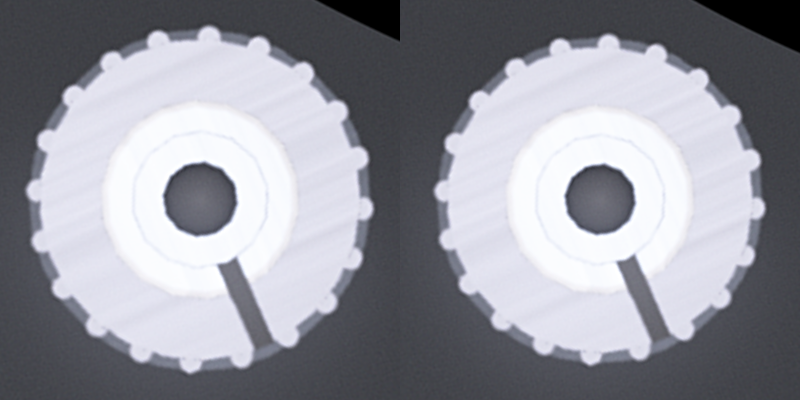

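The line and pointer are now collinear (203.8° against 203.5°). I'll lift clear and check that the rest of the scene is undisturbed.

```bash

python3 -m crank '[{"fingers":-1,"x":-0.04,"y":0,"z":0,"turn":0},{"fingers":-1,"x":-0.04,"y":0,"z":0,"turn":0},{"fingers":-1,"x":-0.04,"y":0.013,"z":0.025,"turn":0},{"fingers":-1,"x":0,"y":0.013,"z":0.04,"turn":0},{"fingers":-1,"x":0,"y":0.013,"z":0.04,"turn":0},{"fingers":-1,"x":0,"y":0.013,"z":0.04,"turn":0},{"fingers":-1,"x":0,"y":0.013,"z":0.04,"turn":0},{"fingers":-1,"x":0,"y":0.013,"z":0.04,"turn":0},{"fingers":-1,"x":0,"y":0.013,"z":0.04,"turn":0},{"fingers":-1,"x":0,"y":0,"z":0,"turn":0},{"fingers":-1,"x":0,"y":0,"z":0,"turn":0}]'
python3 m.py 200 m20
python3 - <<'E'
from h import *
for n in ('top','scene'):
    d=imaging.capture(n)
    for q in ['beaker','flask','jar','vent_top']:
        print(n,q,[(np.round(r['xyz'],3).tolist(),round(r['p'],2)) for r in imaging.pinpoint(q,d)][:3])
    save('end_'+n+'.png',d['img'])
E
```

```text
t: 27.35
ee_pos: [0.4528, -0.2361, 0.2551]
ee_rot: [-0.608, -0.361, 0.608, -0.361]
wrist_force: [0.8, 0.5, -0.5]
gripper_width: 0.0001
scene centre 0.5656 0.008 ax 44.15370988931127 45.86472949742844
scene (0.566, 0.006) mark (np.float64(199.7), 0.0363, 574) ptr (np.float64(200.9), 0.027, 197)
scene (0.5655, 0.007) mark (np.float64(201.4), 0.0362, 577) ptr (np.float64(203.2), 0.0269, 200)
top centre 0.5678 0.0063 ax 43.6800596069991 46.19616677381485
top (0.566, 0.006) mark (np.float64(204.1), 0.0373, 304) ptr (np.float64(204.3), 0.0247, 400)
top (0.5655, 0.007) mark (np.float64(205.8), 0.0372, 302) ptr (np.float64(206.9), 0.0247, 404)
top beaker [([0.492, 0.158, 0.005], 0.76)]
top flask [([0.722, 0.109, -0.001], 0.78)]
top jar [([0.604, -0.164, 0.004], 0.77)]
top vent_top [([0.484, -0.255, 0.116], 0.61), ([0.76, -0.128, 0.107], 0.47), ([0.567, 0.338, 0.161], 0.44)]
scene beaker [([0.493, 0.157, -0.003], 0.75)]
scene flask [([0.723, 0.108, 0.002], 0.97)]
scene jar [([0.607, -0.163, -0.0], 0.77), ([0.568, 0.004, 0.073], 0.24)]
scene vent_top [([0.483, -0.253, 0.117], 0.52), ([0.564, 0.002, 0.112], 0.48), ([0.566, 0.335, 0.159], 0.46)]
```

View pics/end_top.png

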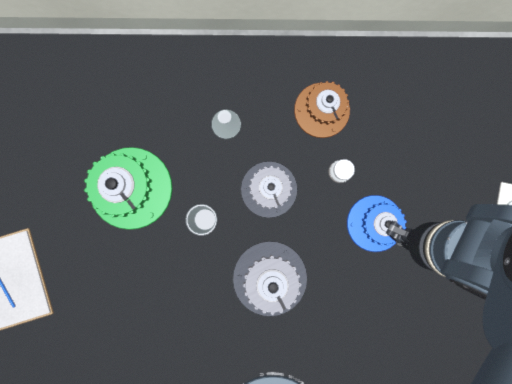

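Everything shows at the same pixels as at the start: beaker (201,220), flask (226,123) and jar (342,171). I'll do a pixel check on the beaker, whose network estimate differs by about 4 mm, and then hand in.

```bash
python3 - <<'E'
import cv2,numpy as np
a=cv2.imread('pics/top0.png').astype(np.float32);b=cv2.imread('pics/end_top.png').astype(np.float32)
for n,(u,v) in dict(beaker=(201,220),flask=(226,123),jar=(342,171)).items():
    A=cv2.cvtColor(a[v-22:v+22,u-22:u+22],6);B=cv2.cvtColor(b[v-22:v+22,u-22:u+22],6)
    print(n,cv2.phaseCorrelate(A,B),abs(A-B).mean())
from workcell import job_done; print(job_done())
E
```

```text
beaker ((0.4756491820713258, 0.4925866513704591), 1.007517069357413) 3.87227
flask ((0.47115946263979325, 0.502015031605282), 0.9940068939585744) 3.815464
jar ((0.5609650818674972, 0.4719327838268583), 0.984615559283598) 2.9143555
the job is handed in; nothing more can be done
None
```

The job is handed in: I pressed the vent button first, then rolled the locking ring on the smaller steel holder to two full turns from tight. It took about 28 s of the 64 s.

- **Vent button:** with the fingers shut, the tip touched the button at about 113 mm. It went 5 mm down to a firm stop at about 20 N. After lift-off, depth showed its top back at 113 mm.
- **Ring:** the line started about 3.8 rad past the pointer and was rolled anticlockwise in two arcs. It passed the pointer once (one turn) and was then brought back to it (two turns, 12.57 rad). A first stop proved 3.9° short and was corrected with a small push.
- **Alignment checks:** the last vertical wrist view gave the line at 203.8° and the pointer at 203.5°. The top view agreed within about 1°. The oblique scene view still showed 1–2° short, probably parallax.
- **Glassware and jar:** all three stand where they were. The network put the beaker about 4 mm off its first estimate, within its stated accuracy. A picture comparison gave the same half-pixel shift for beaker, flask and jar, so I take that as an artefact of the method rather than movement.
- **Forces:** the highest wrist force I read was about 21 N, during the press. The ring work stayed under about 10 N in the readings taken between moves. The arm was clear of everything at hand-in.

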